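# Tidy four bathroom things into their matching dishes

## Robot

A 6-joint arm with a two-finger parallel gripper is mounted at the origin on the work surface. World frame = base frame: x ahead of the robot, y to its left, z up, the work surface at z = 0. Lengths are in mm, angles in rad, forces in N, time in s.
With the tool pointing down it reaches from about 350 to 800 mm from the base axis. Payload 7.3 kg.
Tool frame: the origin (TCP) lies midway between the tips of the shut fingers; the grasp point (between the pads) lies ctrl.hold_point_z behind it (ctrl.hold_point_z is the distance from the TCP to the grasp point, in mm); z points along the fingers, y is the direction in which the jaws open and shut (so a half turn about z gives the same grasp; the last joint's range is limited). The gripper opens to 85 mm and grips with 20 to 120 N. Pads are 22 mm wide; open, the fingers measure 114 mm over their backs; the gripper's body (76 mm by 85 mm) begins 54 mm behind the grasp point. The pads swing forward as they close: fully open they stand 13 mm farther back than shut.
Start: joints at [1.027, 0.342, 1.524, -0, 1.275, -0.146], TCP at [203.368, 484.031, 231.322] pointing down, gripper open.
Joint ranges: [-2.53, 2.53], [-0.77, 2.02], [0.04, 2.7], [-1, 4.14], [0.28, 2.66], [-3.11, 3.11]. Speed limits (rad/s): [2.57, 2.57, 3.14, 3.14, 3.14, 3.14].

## Interface

Orientations are given as a 3x3 rotation matrix whose columns are the frame's x, y, z axes.
In Python, from cell import ctrl gives the robot as it stands.
- The arm moves only by the shell command python3 -m pendant 'ROWS'. ROWS is JSON, a list of rows, each an object of numbers: "tx", "ty", "tz": the shift along the tool's x, y, z in cm; "wx", "wy", "wz": the turn, a rotation vector about the tool's x, y, z in degrees; "jaw": the opening, from 0 (shut) to 1 (fully open). In form: [{"tx": .., "ty": .., "tz": .., "wx": .., "wy": .., "wz": .., "jaw": ..}, ...]. A call has 1 to 20 rows; each row is the pose to reach, as a shift and turn from the pose measured when the call began, along the tool's axes at that moment; what a row does not reach only later rows make up. A row lasts 1/8 s, in which the tool goes at most 62.5 mm and 10.7 degrees, less where a joint would pass 70% of its speed; a pose out of reach is approached as far as the arm can. A call with a gripper value outside its range is refused whole. The fingers move at their own pace and stop on an object; the grip force is fixed at half the most. Time passes only in rows, so rows that repeat a pose let the fingers close. It gives the time, the measured TCP pose, the force and the opening at its end, in the units of the state.
- ctrl.get_state(): the state, without advancing time (a new reading comes with each control period).
- ctrl.camera(name): name is "scene" or "top" or "wrist"; returns the picture (400x640x3 uint8, red, green, blue); there is no depth.
- ctrl.camera_model(name): a dict with "camera_matrix" (3x3 intrinsics, pixels), "cam_to_world" (4x4, takes a point from camera to world coordinates). Camera axes: x right, y down, z forward; pixel columns grow to the right and rows downward; lengths in mm; the calibration is good to about 2 mm. A picture is of the moment at which its call begins: read the wrist's pose just before it. camera_model takes no time and is no camera call; for the wrist camera it gives the pose at the moment of the call.
- ctrl.hand_in(): hands the job in, once; it reports no verdict.
The state is a dict: "time_s": time; "joint_positions": joint angles; "joint_velocities": joint speeds; "joint_torque": joint torques, N m; "position": TCP position; "ee_rot": TCP orientation; "ft_force": force on the tool from outside, world axes, zero at the start; "ft_torque": the same for the moment, N m; "width": finger opening in mm.
Only numpy, scipy, OpenCV 4.12 (cv2) and the standard library are available. Lean on these libraries where they do the work, as an engineer would, in place of code of your own. Each camera call takes 0.05 s, during which the arm holds its last target.

## Task

Tidy the niche shelf: put the glass tumbler in the large round grey dish, the small round cream pot in the small round dish, the wooden nail brush in the short oblong tray and the cream tube in the long tray. Each should stand or lie flat on the floor of its dish, wholly inside the rim, the same way up as it is now (tumbler and pot upright, brush on its bristles) and, for brush and tube, along the tray. Set each one down rather than dropping it, let go of everything, and leave the little amber bottle standing and the bar of soap lying where they are.

Things in the scene. Friction and masses are not known exactly. Their poses are not given: they have to be found in the camera images.
- tumbler: Clear glass tumbler, loose, open at the top, 75 mm high, 58 mm across at the foot and 66 mm at the mouth, wall 3 mm, about 160 g. Stands upright, mouth up. Origin: centre of its underside; z along its axis, up.
- pot: Small closed cream pot, loose, a plain round cylinder 38 mm across and 42 mm high, white ceramic with a grey lid that does not come off, about 60 g. Stands upright. Origin: centre of its underside; z along its axis, up.
- nail_brush: Wooden nail brush, loose, about 60 g, lying on its bristles: wooden back 90 mm long (y axis) by 40 mm wide (x axis), from 14 to 32 mm above its underside; below it a stiff, rigid bristle block 80 by 34 mm, 14 mm high. Origin: centre of its underside; z up. Grasp it across x by the wooden back.
- cream_tube: Aluminium cream tube with a small white cap, loose, rigid, lying flat, about 70 g, 140 mm long along its y axis (the cap is at +y, the flat crimped end at -y) and at most 40 mm wide (x axis). It is 30 mm wide and 30 mm high at the shoulder (y = +40 mm) and tapers to 40 mm wide and 4 mm high at the crimp (y = -70 mm); at its origin it is about 34 mm wide and 20 mm high. Origin: mid-length, on its underside; z up. Grasp it across x, at the origin or up to 15 mm towards the cap.
- dish_large: Large round dish for the tumbler: inside 84 mm across, outside 94 mm; concrete-grey ceramic, fixed to the surface; floor 3 mm thick, rim 5 mm thick with its top 7 mm above the surface (4 mm above the floor of the dish). Origin: centre of the underside, on the work surface; z up. 
- dish_small: Small round dish for the pot: inside 56 mm across, outside 66 mm (the tumbler does not fit in it); concrete-grey ceramic, fixed to the surface; floor 3 mm thick, rim 5 mm thick with its top 7 mm above the surface (4 mm above the floor of the dish). Origin: centre of the underside, on the work surface; z up. 
- tray_short: Short oblong tray for the nail brush: inside 110 mm along y by 60 mm along x, outside 120 by 70 mm; concrete-grey ceramic, fixed to the surface; floor 3 mm thick, rim 5 mm thick with its top 7 mm above the surface (4 mm above the floor of the dish). Origin: centre of the underside, on the work surface; z up. 
- tray_long: Long oblong tray for the cream tube: inside 160 mm along y by 60 mm along x, outside 170 by 70 mm; concrete-grey ceramic, fixed to the surface; floor 3 mm thick, rim 5 mm thick with its top 7 mm above the surface (4 mm above the floor of the dish). Origin: centre of the underside, on the work surface; z up. 
- vial: Little round amber glass bottle with a narrow neck and stopper, 30 mm across and 50 mm high, loose, standing upright among the dishes, to be left alone. Origin: centre of its underside; z up.
- soap: Bar of cream-coloured soap, 50 mm (x) by 34 mm (y), 20 mm high, loose, lying among the things, to be left alone. Origin: centre of its underside; z up.
There are look-alikes about, which are no part of the job. What is shaped like the tray_long but purple is not meant.

How it is judged (in metres and radians):
At the end, for the whole second after the job is handed in: From dish centre: tumbler within 14 mm, pot 12.5, brush 16, tube 18.5; each at most 2.5 mm above its dish floor, upright or flat within 0.08 rad, at rest; brush and tube along their trays within 0.35 rad. Bottle and soap upright or flat within 0.2 rad, moved under 25 mm (horizontal distance between tumbler and dish_large below 0.014 m and z of tumbler in the frame of dish_large below 0.0055 m and angle between each of tumbler, pot, nail_brush, cream_tube's own z axis and vertical below 0.08 rad and linear speed of each of tumbler, pot, nail_brush, cream_tube below 0.02 m/s and horizontal distance between pot and dish_small below 0.0125 m and z of pot in the frame of dish_small below 0.0055 m and horizontal distance between nail_brush and tray_short below 0.016 m and z of nail_brush in the frame of tray_short below 0.0055 m and angle between the y axis of nail_brush and the y axis of tray_short, either way round below 0.35 rad and horizontal distance between cream_tube and tray_long below 0.0185 m and z of cream_tube in the frame of tray_long below 0.0055 m and angle between the y axis of cream_tube and the y axis of tray_long, either way round below 0.35 rad and angle between each of vial, soap's own z axis and vertical below 0.2 rad and distance of each of vial, soap from where it was at the start of the episode below 0.025 m); the robot touches nothing.
It fails at once if the tumbler, pot, brush or tube is dropped: it moves faster than 0.65 m/s with no finger touching it (a free fall of about 20 mm) ((contact force between tumbler and the fingers below 0.02 N and linear speed of tumbler above 0.65 m/s) or (contact force between pot and the fingers below 0.02 N and linear speed of pot above 0.65 m/s) or (contact force between nail_brush and the fingers below 0.02 N and linear speed of nail_brush above 0.65 m/s) or (contact force between cream_tube and the fingers below 0.02 N and linear speed of cream_tube above 0.65 m/s)).
It fails at once if the amber bottle or the soap is knocked over or pushed away by more than 40 mm (angle between any of vial, soap's own z axis and vertical above 0.5 rad or distance of any of vial, soap from where it was at the start of the episode above 0.04 m).
It also fails if it takes over 112 s, if anything falls off the work surface, if the arm or the gripper's body presses on something with over 40 N, if the wrist force passes 120 N, or if a joint passes its speed limit or range.

## Working session

There is one attempt and no reset: what is moved stays moved. The work goes in short steps, Python scripts to look and compute and a shell command to move; the robot and the scene stay as the last step left them, time stands still between calls to the robot, and variables do not carry over. Pictures are saved under pics/ and viewed, and the job is handed in when it is done.

```bash
ls; mkdir -p pics
python3 - <<'E'
from cell import ctrl
import cv2,numpy as np
s=ctrl.get_state();print({k:np.round(v,3).tolist() for k,v in s.items()},ctrl.hold_point_z)
for n in("top","scene","wrist"):
    m=ctrl.camera_model(n);print(n,np.round(m["camera_matrix"],1).tolist(),np.round(m["cam_to_world"],3).tolist())
    cv2.imwrite(f"pics/{n}0.png",ctrl.camera(n)[:,:,::-1])
E
```

```text
pics
{'time_s': 0.0, 'joint_positions': [1.027, 0.343, 1.525, -0.0, 1.275, -0.146], 'joint_velocities': [0.0, 0.001, -0.001, -0.001, -0.001, 0.001], 'joint_torque': [0.001, -43.368, -24.601, -0.0, 0.008, -0.0], 'position': [203.144, 483.656, 230.643], 'ee_rot': [[-0.922, 0.387, -0.001], [0.387, 0.922, -0.001], [0.0, -0.002, -1.0]], 'ft_force': [0.476, -0.999, 0.024], 'ft_torque': [-0.034, 0.028, -0.067], 'width': 85.278} 18.700000000000003
top [[375.1, 0.0, 329.6], [0.0, 375.1, 195.9], [0.0, 0.0, 1.0]] [[0.013, -0.983, 0.184, 237.083], [-1.0, -0.015, -0.011, 59.962], [0.014, -0.183, -0.983, 1256.464], [0.0, 0.0, 0.0, 1.0]]
scene [[484.7, 0.0, 320.7], [0.0, 484.7, 194.5], [0.0, 0.0, 1.0]] [[0.574, 0.505, -0.644, 1273.561], [0.819, -0.374, 0.436, -481.205], [-0.021, -0.778, -0.628, 824.381], [0.0, 0.0, 0.0, 1.0]]
wrist [[338.0, 0.0, 322.4], [0.0, 338.0, 198.5], [0.0, 0.0, 1.0]] [[0.388, 0.875, 0.29, 129.303], [0.922, -0.368, -0.121, 516.18], [0.001, 0.314, -0.949, 374.677], [0.0, 0.0, 0.0, 1.0]]
```

View pics/top0.png

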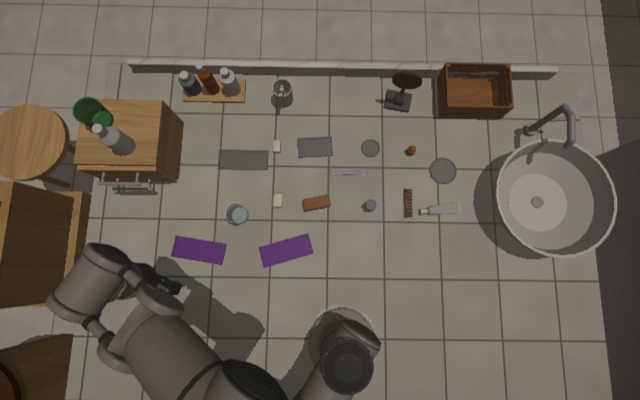

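View pics/scene0.png

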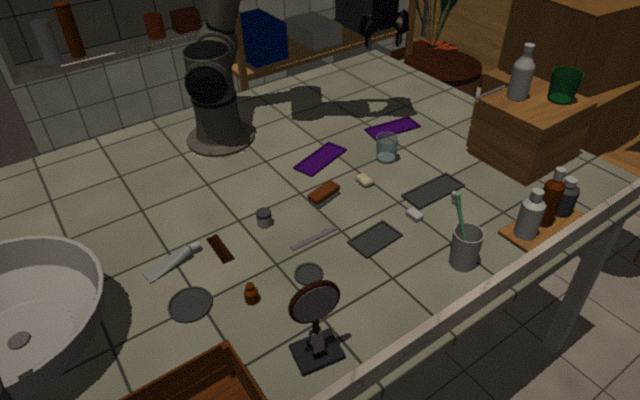

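View pics/wrist0.png

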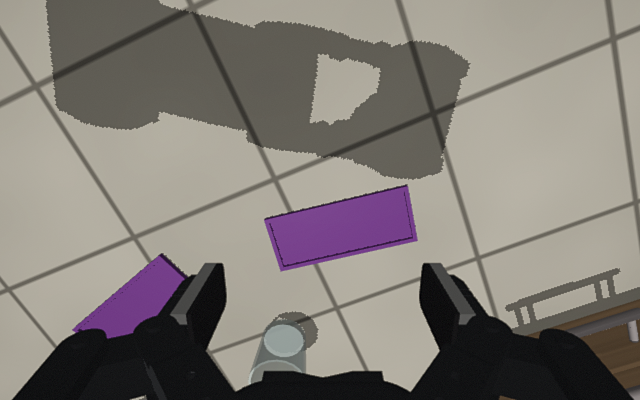

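Run:
```python
import cv2
a=cv2.imread("pics/top0.png")[125:275,160:480]
cv2.imwrite("pics/topc.png",cv2.convertScaleAbs(cv2.resize(a,(800,375),interpolation=cv2.INTER_CUBIC),alpha=1.5))
a=cv2.imread("pics/scene0.png")[110:330,130:480]
cv2.imwrite("pics/scenec.png",cv2.convertScaleAbs(cv2.resize(a,(800,503),interpolation=cv2.INTER_CUBIC),alpha=1.5))
```

```text
(no output)
```

View pics/topc.png

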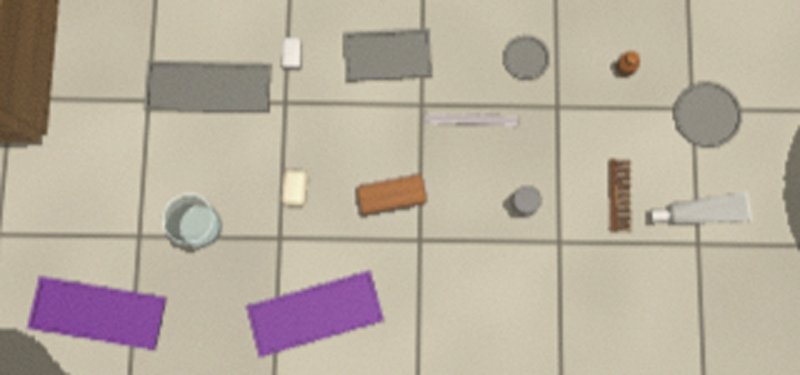

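View pics/scenec.png

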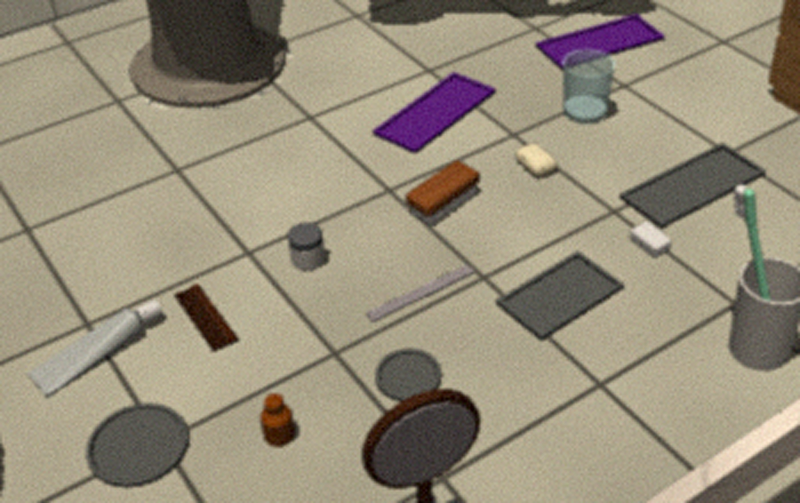

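```bash
cat > h.py <<'E'
import cv2,numpy as np
def ray(m,uv,z):
    K=m["camera_matrix"];T=np.array(m["cam_to_world"])
    d=T[:3,:3]@np.linalg.solve(np.array(K),[uv[0],uv[1],1.]);o=T[:3,3]
    return o+d*(z-o[2])/d[2]
def blobs(im,roi,fn,m,z):
    x0,y0,x1,y1=roi
    hsv=cv2.cvtColor(im,cv2.COLOR_RGB2HSV).astype(int)
    k=np.zeros(im.shape[:2],np.uint8);k[y0:y1,x0:x1]=fn(hsv,im.astype(int))[y0:y1,x0:x1]*255
    c=max(cv2.findContours(k,cv2.RETR_EXTERNAL,cv2.CHAIN_APPROX_NONE)[0],key=cv2.contourArea)
    p=np.array([ray(m,q,z)[:2] for q in c[:,0,:].astype(float)],np.float32)
    (cx,cy),(w,h),a=cv2.minAreaRect(p)
    if w>h: a+=90;w,h=h,w   # a+90: direction of long side
    return dict(px=np.round(c[:,0].mean(0),1),c=np.round((cx,cy),1),size=np.round((w,h),1),longdir_deg=round((a+90)%180,1),n=len(c))
E
python3 - <<'E'
from h import *
from cell import ctrl
im=ctrl.camera("top");m=ctrl.camera_model("top")
for n,q in dict(tl=(244,152),ts=(315,140),ds=(370,143),floor=(340,220),dl=(443,165),brush=(317,203),pot=(370,205),tube=(445,209),cap=(423,211),soap=(278,200),vial=(411,149),tum=(237,214)).items(): print(n,im[q[1],q[0]],cv2.cvtColor(im,cv2.COLOR_RGB2HSV)[q[1],q[0]])
dark=lambda h,r:(h[...,2]<105)
for n,roi in dict(tray_long=(215,145,273,175),tray_short=(294,133,337,162),dish_small=(358,136,384,159),dish_large=(425,155,460,188)).items():
    print(n,blobs(im,roi,dark,m,7))
print('brush',blobs(im,(298,190,335,215),lambda h,r:(h[...,1]>110),m,32))
print('soap',blobs(im,(270,190,286,210),lambda h,r:(h[...,2]>195),m,20))
print('white',blobs(im,(270,138,286,156),lambda h,r:(h[...,2]>195),m,20))
print('vial',blobs(im,(402,142,418,158),lambda h,r:(h[...,1]>110),m,25))
print('pot',blobs(im,(358,195,380,215),lambda h,r:(h[...,2]<135),m,42))
print('tube',blobs(im,(415,195,470,222),lambda h,r:(h[...,1]<40)&(h[...,2]>100),m,15))
E
```

```text
tl [84 83 77] [26 21 84]
ts [90 88 82] [23 23 90]
ds [97 94 87] [21 26 97]
floor [109 103  91] [ 20  42 109]
dl [96 94 87] [23 24 96]
brush [113  78  51] [ 13 140 113]
pot [101  99  95] [ 20  15 101]
tube [131 130 122] [ 27  18 131]
cap [157 152 144] [ 18  21 157]
soap [160 159 138] [ 29  35 160]
vial [90 59 37] [ 12 150  90]
tum [122 128 122] [ 60  12 128]
tray_long {'px': array([241.1, 160.1]), 'c': array([601.8, 345.7]), 'size': array([102.8, 193.5]), 'longdir_deg': 97.1, 'n': 163}
tray_short {'px': array([316.2, 147.1]), 'c': array([639.2, 100.2]), 'size': array([101.1, 120.3]), 'longdir_deg': 94.9, 'n': 119}
dish_small {'px': array([370.1, 147.8]), 'c': array([643.6, -92.9]), 'size': array([61.8, 62.7]), 'longdir_deg': 89.9, 'n': 51}
dish_large {'px': array([441.2, 170.8]), 'c': array([ 562.6, -336.4]), 'size': array([ 96.4, 104.7]), 'longdir_deg': 139.8, 'n': 99}
brush {'px': array([316. , 202.5]), 'c': array([442.1,  89.9]), 'size': array([37.6, 86.9]), 'longdir_deg': 102.4, 'n': 68}Traceback (most recent call last):
  File "<stdin>", line 9, in <module>
  File "h.py", line 10, in blobs
    c=max(cv2.findContours(k,cv2.RETR_EXTERNAL,cv2.CHAIN_APPROX_NONE)[0],key=cv2.contourArea)
ValueError: max() iterable argument is empty
```

```bash
sed -i 's/    c=max/    k=cv2.morphologyEx(k,cv2.MORPH_OPEN,np.ones((OP,OP),np.uint8))\n    c=max/; s/^def ray/OP=3\ndef ray/; s/cv2.cvtColor(im,/cv2.cvtColor(cv2.medianBlur(im,3),/' h.py
python3 - <<'E'
import h
from h import *
from cell import ctrl
im=ctrl.camera("top");m=ctrl.camera_model("top")
h.OP=5
gr=lambda h,r:(h[...,1]<35)&(h[...,2]<106)
for n,roi in dict(tray_long=(215,145,273,175),tray_short=(294,133,337,162),dish_small=(358,136,384,159),dish_large=(425,155,460,188)).items():
    print(n,blobs(im,roi,gr,m,7))
h.OP=3
print('brush',blobs(im,(298,190,335,215),lambda h,r:(h[...,1]>100),m,32))
print('soap',blobs(im,(270,190,286,210),lambda h,r:(h[...,2]>135),m,20))
print('white',blobs(im,(270,138,286,156),lambda h,r:(h[...,2]>135),m,20))
print('vial',blobs(im,(402,142,418,158),lambda h,r:(h[...,1]>100),m,25))
print('pot',blobs(im,(358,195,380,215),lambda h,r:(h[...,1]<26),m,42))
print('tube',blobs(im,(425,195,470,222),lambda h,r:(h[...,1]<29)&(h[...,2]>100),m,10))
print('tubecap',blobs(im,(415,195,430,222),lambda h,r:(h[...,1]<29)&(h[...,2]>100),m,15))
print('tum',blobs(im,(222,195,252,235),lambda h,r:(h[...,1]<26),m,40))
k=np.hstack([im[190:230,405:475],im[195:235,215:260]]);cv2.imwrite("pics/k.png",cv2.resize(k[:,:,::-1],None,fx=6,fy=6))
E
```

```text
tray_long {'px': array([242.6, 159.6]), 'c': array([593. , 345.9]), 'size': array([ 67.8, 168.1]), 'longdir_deg': 91.0, 'n': 130}
tray_short {'px': array([314.4, 146.6]), 'c': array([644. ,  98.5]), 'size': array([ 68.8, 118.2]), 'longdir_deg': 91.0, 'n': 101}
dish_small {'px': array([370.2, 147.7]), 'c': array([641.9, -94.5]), 'size': array([58. , 59.7]), 'longdir_deg': 91.0, 'n': 50}
dish_large {'px': array([442.6, 170.7]), 'c': array([ 565.6, -342.7]), 'size': array([86.6, 89.8]), 'longdir_deg': 177.9, 'n': 74}
brush {'px': array([316. , 202.6]), 'c': array([442.4,  90.3]), 'size': array([38.7, 88.8]), 'longdir_deg': 101.9, 'n': 68}
soap {'px': array([277.4, 199.8]), 'c': array([451.1, 221.1]), 'size': array([26.7, 41.1]), 'longdir_deg': 2.1, 'n': 35}
white {'px': array([276.1, 145.2]), 'c': array([642.6, 231.9]), 'size': array([20.6, 36. ]), 'longdir_deg': 2.2, 'n': 27}
vial {'px': array([411., 150.]), 'c': array([ 631.3, -231.4]), 'size': array([27.5, 29.5]), 'longdir_deg': 178.6, 'n': 24}
pot {'px': array([370.3, 204.7]), 'c': array([435.5, -87.2]), 'size': array([32.9, 33.5]), 'longdir_deg': 179.5, 'n': 29}
tube {'px': array([444.5, 208.4]), 'c': array([ 433.7, -340.3]), 'size': array([ 35. , 108.9]), 'longdir_deg': 95.8, 'n': 77}
tubecap {'px': array([423.7, 210.6]), 'c': array([ 423.8, -270.1]), 'size': array([10.2, 17.3]), 'longdir_deg': 90.9, 'n': 15}
tum {'px': array([236.4, 213.5]), 'c': array([403., 347.]), 'size': array([66.7, 71.6]), 'longdir_deg': 93.0, 'n': 71}
```

View pics/k.png

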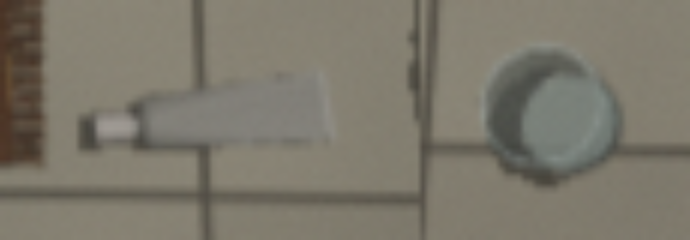

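Named in the top view:
- **Trays:** tray_long is the grey one at (243,160). The look-alikes at (199,250) and (286,250) are purple, so they are not meant.
- **Tumbler:** (237,214).
- **Pot:** (370,205).
- **Brush:** (316,203), 39x89 mm. The comb at (408,203) is a different object.
- **Tube:** (440,209).
- **Soap:** (277,200), cream. The white block at (276,145) is too small.

The enlarged crops confirm these. First I go over the tumbler.

```bash
cat >> h.py <<'E'
from scipy.spatial.transform import Rotation as Ro
def to(ctrl,x,y,z,yaw=0.):
    "yaw = world angle (deg) of tool y axis"
    s=ctrl.get_state();R=np.array(s["ee_rot"]);p=np.array(s["position"])
    a=np.radians(yaw);Y=np.array([np.cos(a),np.sin(a),0]);Z=np.array([0,0,-1.]);X=np.cross(Y,Z)
    w=Ro.from_matrix(R.T@np.c_[X,Y,Z]).as_rotvec(degrees=True)
    print("t",round(s["time_s"],2),"pos",np.round(p,1),"F",np.round(s["ft_force"],1),"w",round(s["width"],1),"| t cm",np.round(R.T@(np.array([x,y,z])-p)/10,2),"w deg",np.round(w,2))
E
python3 -c "
from cell import ctrl;from h import *
to(ctrl,403,347,200,0)"
```

```text
t 0.25 pos [203.3 483.9 231. ] F [-0.5 -0.2  0.2] w 85.2 | t cm [-23.71  -4.88   3.1 ] w deg [-4.000e-02  2.000e-02  6.721e+01]
```

```bash
python3 -m pendant '[{"tx":-23.7,"ty":-4.9,"tz":3.1,"wz":67.2,"jaw":1},{"tx":-23.7,"ty":-4.9,"tz":3.1,"wz":67.2,"jaw":1},{"tx":-23.7,"ty":-4.9,"tz":3.1,"wz":67.2,"jaw":1},{"tx":-23.7,"ty":-4.9,"tz":3.1,"wz":67.2,"jaw":1},{"tx":-23.7,"ty":-4.9,"tz":3.1,"wz":67.2,"jaw":1},{"tx":-23.7,"ty":-4.9,"tz":3.1,"wz":67.2,"jaw":1},{"tx":-23.7,"ty":-4.9,"tz":3.1,"wz":67.2,"jaw":1},{"tx":-23.7,"ty":-4.9,"tz":3.1,"wz":67.2,"jaw":1},{"tx":-23.7,"ty":-4.9,"tz":3.1,"wz":67.2,"jaw":1}]'
python3 - <<'E'
from cell import ctrl;from h import *
to(ctrl,403,347,200,0)
np.savez("w1",im=(ctrl.camera("wrist")),**ctrl.camera_model("wrist"))
cv2.imwrite("pics/w1.png",np.load("w1.npz")["im"][:,:,::-1])
E
```

```text
t 0.25 pos [203.3 483.9 231. ] F [-0.5 -0.2  0.2] w 85.2 | t cm [-23.71  -4.88   3.1 ] w deg [-4.000e-02  2.000e-02  6.721e+01]$[0]: bad value
```

View pics/w1.png

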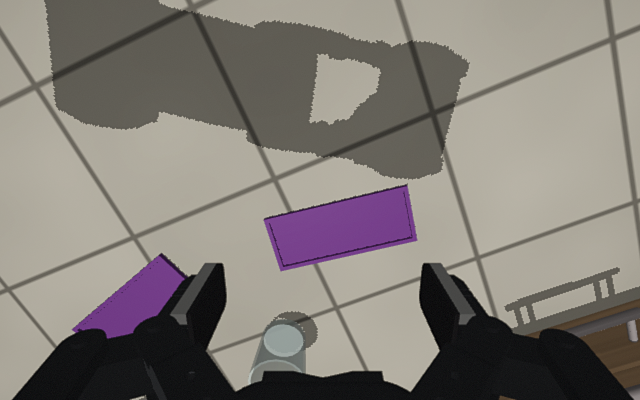

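```bash
python3 -m pendant '[{"tx":-23.7,"ty":-4.9,"tz":3.1,"wx":0,"wy":0,"wz":67.2,"jaw":1},{"tx":-23.7,"ty":-4.9,"tz":3.1,"wx":0,"wy":0,"wz":67.2,"jaw":1},{"tx":-23.7,"ty":-4.9,"tz":3.1,"wx":0,"wy":0,"wz":67.2,"jaw":1},{"tx":-23.7,"ty":-4.9,"tz":3.1,"wx":0,"wy":0,"wz":67.2,"jaw":1},{"tx":-23.7,"ty":-4.9,"tz":3.1,"wx":0,"wy":0,"wz":67.2,"jaw":1},{"tx":-23.7,"ty":-4.9,"tz":3.1,"wx":0,"wy":0,"wz":67.2,"jaw":1},{"tx":-23.7,"ty":-4.9,"tz":3.1,"wx":0,"wy":0,"wz":67.2,"jaw":1},{"tx":-23.7,"ty":-4.9,"tz":3.1,"wx":0,"wy":0,"wz":67.2,"jaw":1},{"tx":-23.7,"ty":-4.9,"tz":3.1,"wx":0,"wy":0,"wz":67.2,"jaw":1}]'
python3 - <<'E'
from cell import ctrl;from h import *
to(ctrl,403,347,200,0)
m=ctrl.camera_model("wrist")
np.savez("w1",im=(ctrl.camera("wrist")),**m)
cv2.imwrite("pics/w2.png",np.load("w1.npz")["im"][:,:,::-1])
E
```

```text
time_s: 1.42
position: [402.8, 347.0, 200.1]
ee_rot: [[-0.001, 1.0, -0.0], [1.0, 0.001, -0.0], [-0.0, -0.0, -1.0]]
ft_force: [0.1, -0.7, -0.2]
width: 85.3
t 1.43 pos [402.8 347.  200.1] F [ 0.1 -0.7 -0.2] w 85.3 | t cm [0.   0.02 0.01] w deg [-0.02  0.02  0.07]
```

View pics/w2.png

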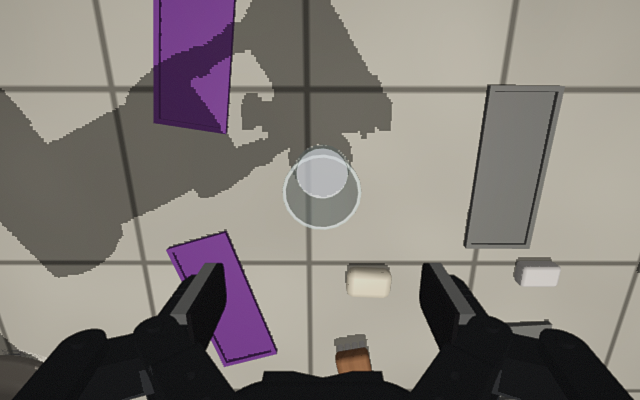

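The tumbler's mouth ring is centred at (322,192) and its foot at (322,173). tray_long is at (514,166), outer corners roughly (488,85), (563,87), (529,248) and (465,247).

Run:
```python
from h import *
d=np.load("w1.npz");m=d
print("mouth",ray(m,(322,191.5),75).round(1),"foot",ray(m,(322,173),0).round(1))
print("mouth L/R",ray(m,(285,192),75).round(1),ray(m,(359,192),75).round(1))
im=d["im"]
hs=cv2.cvtColor(im,cv2.COLOR_RGB2HSV);print(hs[166,514],hs[170,430])
print("tl",blobs(im,(455,75,575,255),lambda h,r:(h[...,2]<150)&(h[...,1]<33),m,6))
print("soap",blobs(im,(340,255,400,305),lambda h,r:(h[...,2]>190),m,18))
for c in((488,85),(563,87),(529,248),(465,247)):print(ray(m,c,7).round(1))
```

```text
mouth [403.  346.5  75. ] foot [403.1 343.8   0. ]
mouth L/R [372.2 346.   75. ] [433.8 346.   75. ]
[ 24  11 121] [ 22  25 183]
tl {'px': array([506.3, 155.5]), 'c': array([590.4, 344.4]), 'size': array([106.7, 179.9]), 'longdir_deg': 95.0, 'n': 544}
soap {'px': array([369. , 285.7]), 'c': array([455.3, 219.9]), 'size': array([28.3, 43.7]), 'longdir_deg': 177.0, 'n': 106}
[560.  431.1   7. ]
[631.4 429.4   7. ]
[631.5 260.7   7. ]
[560.7 261.9   7. ]
```

```bash
python3 -m pendant '[{"tx":-0.1,"ty":0,"tz":6,"wx":0,"wy":0,"wz":0,"jaw":1},{"tx":-0.1,"ty":0,"tz":12,"wx":0,"wy":0,"wz":0,"jaw":1},{"tx":-0.1,"ty":0,"tz":16,"wx":0,"wy":0,"wz":0,"jaw":1},{"tx":-0.1,"ty":0,"tz":17.8,"wx":0,"wy":0,"wz":0,"jaw":1},{"tx":-0.1,"ty":0,"tz":17.8,"wx":0,"wy":0,"wz":0,"jaw":1},{"tx":-0.1,"ty":0,"tz":17.8,"wx":0,"wy":0,"wz":0,"jaw":0.5},{"tx":-0.1,"ty":0,"tz":17.8,"wx":0,"wy":0,"wz":0,"jaw":0.5},{"tx":-0.1,"ty":0,"tz":17.8,"wx":0,"wy":0,"wz":0,"jaw":0.5},{"tx":-0.1,"ty":0,"tz":17.8,"wx":0,"wy":0,"wz":0,"jaw":0.5},{"tx":-0.1,"ty":0,"tz":17.8,"wx":0,"wy":0,"wz":0,"jaw":0.5}]'
python3 - <<'E'
from cell import ctrl;from h import *
cv2.imwrite("pics/w3.png",np.hstack([ctrl.camera("wrist")[:,120:520,::-1]]))
cv2.imwrite("pics/s3.png",cv2.convertScaleAbs(cv2.resize(ctrl.camera("scene")[60:240,280:500,::-1],None,fx=2.5,fy=2.5),alpha=1.6))
to(ctrl,403,345,120,0)
E
```

```text
time_s: 2.72
position: [403.3, 346.3, 23.6]
ee_rot: [[-0.001, 1.0, 0.002], [1.0, 0.001, 0.001], [0.001, 0.002, -1.0]]
ft_force: [-1.8, -0.6, 6.4]
width: 62.3
t 2.83 pos [403.3 346.4  23.6] F [-2.4 -1.1  6.2] w 61.9 | t cm [-0.13 -0.01 -9.64] w deg [ 0.11 -0.05  0.07]
```

View pics/w3.png

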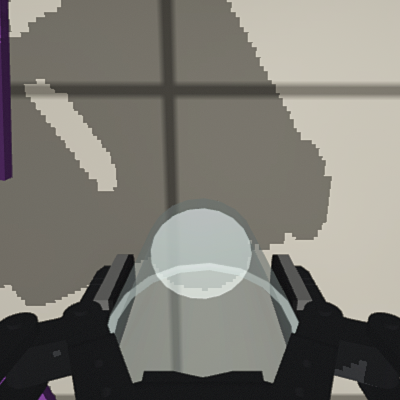

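View pics/s3.png

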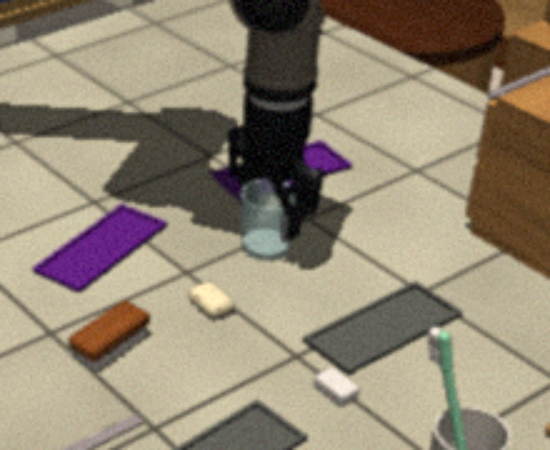

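```bash
python3 -m pendant '[{"tx":0,"ty":0,"tz":0,"wx":0,"wy":0,"wz":0,"jaw":0.4},{"tx":0,"ty":0,"tz":0,"wx":0,"wy":0,"wz":0,"jaw":0.4},{"tx":0,"ty":0,"tz":-1,"wx":0,"wy":0,"wz":0,"jaw":0.4},{"tx":0,"ty":0,"tz":-2.5,"wx":0,"wy":0,"wz":0,"jaw":0.4},{"tx":0,"ty":0,"tz":-4.5,"wx":0,"wy":0,"wz":0,"jaw":0.4},{"tx":0,"ty":0,"tz":-7,"wx":0,"wy":0,"wz":0,"jaw":0.4},{"tx":0,"ty":0,"tz":-9.5,"wx":0,"wy":0,"wz":0,"jaw":0.4},{"tx":0,"ty":0,"tz":-9.5,"wx":0,"wy":0,"wz":0,"jaw":0.4}]'
python3 - <<'E'
from cell import ctrl;from h import *
cv2.imwrite("pics/w4.png",np.hstack([ctrl.camera("wrist")[:,120:520,::-1]]))
to(ctrl,565,-342,118,0)
E
```

```text
time_s: 3.82
position: [404.3, 347.1, 121.2]
ee_rot: [[-0.001, 1.0, 0.006], [1.0, 0.001, 0.004], [0.004, 0.006, -1.0]]
ft_force: [0.2, 0.4, -1.7]
width: 62.3
t 3.88 pos [403.5 346.5 119.6] F [ 0.7 -0.2 -1.3] w 62.2 | t cm [-68.87  16.06   0.07] w deg [ 0.22 -0.13  0.07]
```

View pics/w4.png

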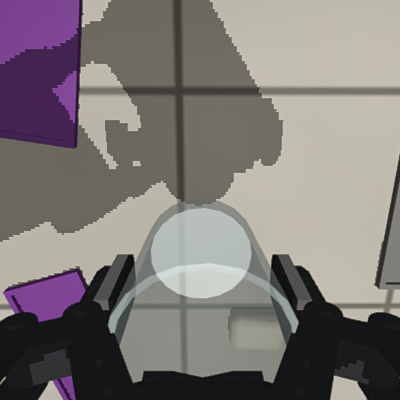

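```bash
python3 -m pendant '[{"tx":-2,"ty":0.5,"tz":0,"wx":0,"wy":0,"wz":0,"jaw":0.4},{"tx":-6,"ty":1.5,"tz":0,"wx":0,"wy":0,"wz":0,"jaw":0.4},{"tx":-11,"ty":2.5,"tz":0,"wx":0,"wy":0,"wz":0,"jaw":0.4},{"tx":-16,"ty":3.5,"tz":0,"wx":0,"wy":0,"wz":0,"jaw":0.4},{"tx":-21,"ty":4.5,"tz":0,"wx":0,"wy":0,"wz":0,"jaw":0.4},{"tx":-26,"ty":6,"tz":0,"wx":0,"wy":0,"wz":0,"jaw":0.4},{"tx":-31,"ty":7,"tz":0,"wx":0,"wy":0,"wz":0,"jaw":0.4},{"tx":-36,"ty":8,"tz":0,"wx":0,"wy":0,"wz":0,"jaw":0.4},{"tx":-41,"ty":9.5,"tz":0,"wx":0,"wy":0,"wz":0,"jaw":0.4},{"tx":-46,"ty":10.5,"tz":0,"wx":0,"wy":0,"wz":0,"jaw":0.4},{"tx":-51,"ty":12,"tz":0,"wx":0,"wy":0,"wz":0,"jaw":0.4},{"tx":-56,"ty":13,"tz":0,"wx":0,"wy":0,"wz":0,"jaw":0.4},{"tx":-61,"ty":14,"tz":0,"wx":0,"wy":0,"wz":0,"jaw":0.4},{"tx":-66,"ty":15,"tz":0,"wx":0,"wy":0,"wz":0,"jaw":0.4},{"tx":-70,"ty":16,"tz":0,"wx":0,"wy":0,"wz":0,"jaw":0.4},{"tx":-73,"ty":16,"tz":0,"wx":0,"wy":0,"wz":0,"jaw":0.4},{"tx":-74.5,"ty":16,"tz":0,"wx":0,"wy":0,"wz":0,"jaw":0.4},{"tx":-74.5,"ty":16,"tz":0,"wx":0,"wy":0,"wz":0,"jaw":0.4},{"tx":-74.5,"ty":16,"tz":0,"wx":0,"wy":0,"wz":0,"jaw":0.4}]'
python3 - <<'E'
from cell import ctrl;from h import *
m=ctrl.camera_model("wrist")
np.savez("w5",im=(ctrl.camera("wrist")),**m)
cv2.imwrite("pics/w5.png",np.load("w5.npz")["im"][:,:,::-1])
to(ctrl,565,-342,118,0)
E
```

```text
time_s: 6.25
position: [564.5, -396.8, 118.2]
ee_rot: [[-0.002, 1.0, 0.003], [1.0, 0.002, 0.003], [0.003, 0.003, -1.0]]
ft_force: [0.3, 0.1, -0.6]
width: 62.2
t 6.3 pos [ 564.7 -396.8  118.5] F [ 0.4 -0.4 -1.1] w 62.2 | t cm [5.48 0.05 0.07] w deg [ 0.2  -0.17  0.14]
```

View pics/w5.png

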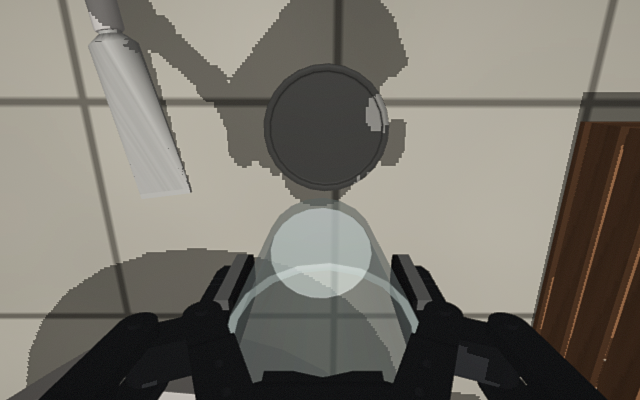

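The dish_large rim is centred at (326,128), radius about 62 px. The tube's crimp end is at (165,193) and its shoulder at (108,43).

Run:
```python
from h import *
m=np.load("w5.npz")
print("rim",[ray(m,q,7).round(1)[:2] for q in((264,128),(388,128),(326,65),(326,191),(326,128))])
print("crimp",[ray(m,q,3).round(1)[:2] for q in((142,197),(189,190))],"shoulder",[ray(m,q,15).round(1)[:2] for q in((91,45),(127,42))])
```

```text
rim [array([ 522. , -343.4]), array([ 614.3, -343.3]), array([ 567.8, -299.6]), array([ 568.3, -392.3]), array([ 568.1, -343.3])]
crimp [array([ 420.5, -398.6]), array([ 458.9, -392.7])] shoulder [array([ 410.5, -288. ]), array([ 434.8, -286.1])]
```

```bash
python3 -m pendant '[{"tx":2,"ty":0.2,"tz":0,"wx":0,"wy":0,"wz":0,"jaw":0.4},{"tx":5.25,"ty":0.2,"tz":0,"wx":0,"wy":0,"wz":0,"jaw":0.4},{"tx":5.25,"ty":0.2,"tz":1,"wx":0,"wy":0,"wz":0,"jaw":0.4},{"tx":5.25,"ty":0.2,"tz":3,"wx":0,"wy":0,"wz":0,"jaw":0.4},{"tx":5.25,"ty":0.2,"tz":5.5,"wx":0,"wy":0,"wz":0,"jaw":0.4},{"tx":5.25,"ty":0.2,"tz":7.5,"wx":0,"wy":0,"wz":0,"jaw":0.4},{"tx":5.25,"ty":0.2,"tz":8.6,"wx":0,"wy":0,"wz":0,"jaw":0.4},{"tx":5.25,"ty":0.2,"tz":8.8,"wx":0,"wy":0,"wz":0,"jaw":0.4},{"tx":5.25,"ty":0.2,"tz":8.9,"wx":0,"wy":0,"wz":0,"jaw":0.4},{"tx":5.25,"ty":0.2,"tz":9.0,"wx":0,"wy":0,"wz":0,"jaw":0.4},{"tx":5.25,"ty":0.2,"tz":9.0,"wx":0,"wy":0,"wz":0,"jaw":0.4}]'
python3 - <<'E'
from cell import ctrl;from h import *
m=ctrl.camera_model("wrist")
np.savez("w6",im=(ctrl.camera("wrist")),**m)
cv2.imwrite("pics/w6.png",np.load("w6.npz")["im"][:,120:520,::-1])
to(ctrl,567,-344,27,0)
E
```

```text
time_s: 7.68
position: [567.0, -344.2, 29.2]
ee_rot: [[-0.003, 1.0, 0.004], [1.0, 0.003, 0.003], [0.002, 0.004, -1.0]]
ft_force: [-0.9, 0.1, -1.8]
width: 62.3
t 7.72 pos [ 567.  -344.2   29.1] F [ 0.3  0.3 -1.1] w 62.1 | t cm [ 0.02 -0.    0.21] w deg [ 0.23 -0.15  0.14]
```

View pics/w6.png

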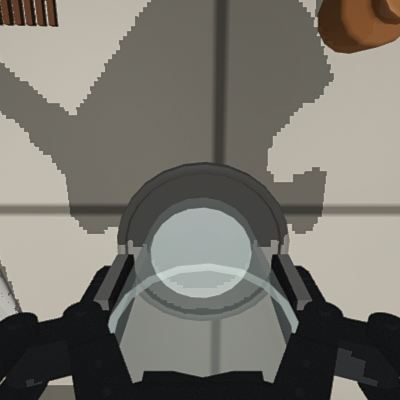

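```bash
python3 -m pendant '[{"tx":0,"ty":0,"tz":0.1,"wx":0,"wy":0,"wz":0,"jaw":0.4},{"tx":0,"ty":0,"tz":0.2,"wx":0,"wy":0,"wz":0,"jaw":0.4},{"tx":0,"ty":0,"tz":0.2,"wx":0,"wy":0,"wz":0,"jaw":0.4},{"tx":0,"ty":0,"tz":0.2,"wx":0,"wy":0,"wz":0,"jaw":0.4}]'
```

```text
time_s: 8.22
position: [567.0, -344.1, 27.1]
ee_rot: [[-0.003, 1.0, 0.004], [1.0, 0.003, 0.003], [0.003, 0.004, -1.0]]
ft_force: [0.9, -0.3, -1.0]
width: 62.1
```

```bash
python3 -m pendant '[{"tx":0,"ty":0,"tz":0.1,"wx":0,"wy":0,"wz":0,"jaw":0.4},{"tx":0,"ty":0,"tz":0.1,"wx":0,"wy":0,"wz":0,"jaw":0.4},{"tx":0,"ty":0,"tz":0.15,"wx":0,"wy":0,"wz":0,"jaw":0.4},{"tx":0,"ty":0,"tz":0.15,"wx":0,"wy":0,"wz":0,"jaw":0.4}]'
```

```text
time_s: 8.72
position: [567.1, -344.1, 26.7]
ee_rot: [[-0.003, 1.0, 0.004], [1.0, 0.002, 0.002], [0.002, 0.004, -1.0]]
ft_force: [-3.2, 2.6, 7.8]
width: 62.2
```

Touching with 8 N up, so I release and back off.

```bash
python3 -m pendant '[{"tx":0,"ty":0,"tz":0,"wx":0,"wy":0,"wz":0,"jaw":0.8},{"tx":0,"ty":0,"tz":0,"wx":0,"wy":0,"wz":0,"jaw":1},{"tx":0,"ty":0,"tz":0,"wx":0,"wy":0,"wz":0,"jaw":1},{"tx":0,"ty":0,"tz":0,"wx":0,"wy":0,"wz":0,"jaw":1},{"tx":0,"ty":0,"tz":-1,"wx":0,"wy":0,"wz":0,"jaw":1},{"tx":0,"ty":0,"tz":-4,"wx":0,"wy":0,"wz":0,"jaw":1},{"tx":0,"ty":0,"tz":-9,"wx":0,"wy":0,"wz":0,"jaw":1},{"tx":0,"ty":0,"tz":-15,"wx":0,"wy":0,"wz":0,"jaw":1},{"tx":0,"ty":0,"tz":-17,"wx":0,"wy":0,"wz":0,"jaw":1},{"tx":0,"ty":0,"tz":-17,"wx":0,"wy":0,"wz":0,"jaw":1}]'
python3 - <<'E'
from cell import ctrl;from h import *
m=ctrl.camera_model("wrist")
np.savez("w7",im=(ctrl.camera("wrist")),**m)
cv2.imwrite("pics/w7.png",np.load("w7.npz")["im"][:,:,::-1])
to(ctrl,431,-328,200,7)
E
```

```text
time_s: 9.98
position: [567.1, -345.1, 199.5]
ee_rot: [[-0.003, 1.0, 0.008], [1.0, 0.003, -0.001], [-0.001, 0.008, -1.0]]
ft_force: [-1.7, 0.0, -0.7]
width: 85.2
t 10.03 pos [ 566.3 -344.5  197.2] F [-0.3  0.2 -0.6] w 85.3 | t cm [  1.68 -13.53  -0.35] w deg [ 0.31 -0.08 -6.85]
```

View pics/w7.png

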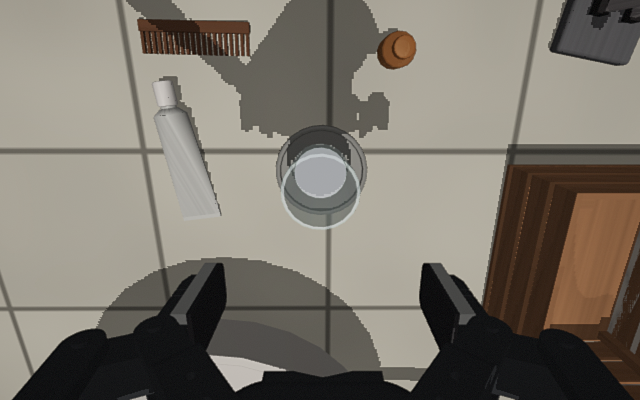

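Run:
```python
from h import *
m=np.load("w7.npz")
R=lambda q,z:ray(m,q,z).round(1)[:2]
print("foot",R((321,172.5),3),"mouth",R((321,191),78),"dish",R((321.5,168),7), "dish edges",R((276,168),7),R((367,168),7),R((321.5,125),7),R((321.5,213),7))
a=R((202,216),3);b=R((170,112),15);c=R((162.5,82),15);print("crimp",a,R((184,219),3),R((220,214),3),"shoulder",R((154,115),15),R((187,109),15),"captop",c)
v=c-a;print(np.degrees(np.arctan2(v[1],v[0])),np.hypot(*v),"mid",a+v/np.hypot(*v)*70)
print("vial",R((397,50),40))
```

```text
foot [ 568.1 -346.9] mouth [ 567.6 -344.1] dish [ 568.6 -341.2] dish edges [ 522.3 -341.2] [ 614.9 -341.2] [ 568.5 -298.3] [ 568.6 -390.1]
crimp [ 440.3 -394.9] [ 420.6 -398.3] [ 459.8 -392.6] shoulder [ 410.7 -288.4] [ 442.4 -282.9] captop [ 423. -259.]
97.25470326982946 136.99671528909002 mid [ 431.460372   -325.46037891]
vial [ 630.6 -233.8]
```

```bash
python3 -m pendant '[{"tx":1,"ty":-5,"tz":1,"wx":0.3,"wy":0,"wz":-4,"jaw":1},{"tx":2,"ty":-10,"tz":4,"wx":0.3,"wy":0,"wz":-7.9,"jaw":1},{"tx":2.7,"ty":-13.6,"tz":7,"wx":0.3,"wy":0,"wz":-7.9,"jaw":1},{"tx":2.7,"ty":-13.6,"tz":11,"wx":0.3,"wy":0,"wz":-7.9,"jaw":1},{"tx":2.7,"ty":-13.6,"tz":14,"wx":0.3,"wy":0,"wz":-7.9,"jaw":1},{"tx":2.7,"ty":-13.6,"tz":14,"wx":0.3,"wy":0,"wz":-7.9,"jaw":1},{"tx":2.7,"ty":-13.6,"tz":14,"wx":0.3,"wy":0,"wz":-7.9,"jaw":1}]'
python3 - <<'E'
from cell import ctrl;from h import *
m=ctrl.camera_model("wrist")
np.savez("w8",im=(ctrl.camera("wrist")),**m)
cv2.imwrite("pics/w8.png",np.load("w8.npz")["im"][:,:,::-1])
to(ctrl,430,-318,3,8)
E
```

```text
time_s: 10.9
position: [431.1, -317.7, 56.7]
ee_rot: [[-0.14, 0.99, -0.0], [0.99, 0.14, 0.001], [0.001, 0.0, -1.0]]
ft_force: [1.0, 0.1, 0.5]
width: 85.4
t 10.95 pos [ 431.4 -318.    57.2] F [-0.3  0.5  0.2] w 85.7 | t cm [ 0.01 -0.15  5.42] w deg [ 0.05 -0.02  0.06]
```

View pics/w8.png

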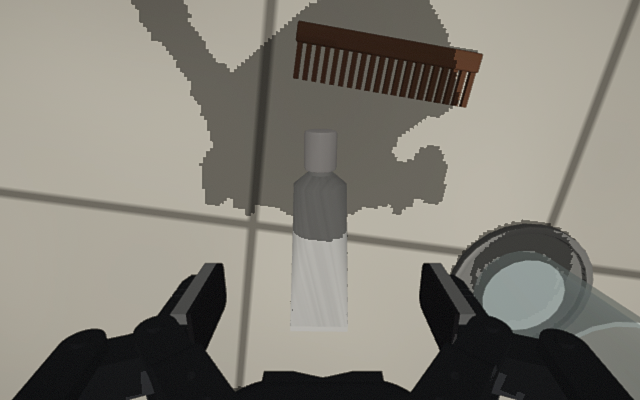

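```bash
python3 -m pendant '[{"tx":0,"ty":-0.1,"tz":2,"wx":0,"wy":0,"wz":0,"jaw":1},{"tx":0,"ty":-0.1,"tz":4.2,"wx":0,"wy":0,"wz":0,"jaw":1},{"tx":0,"ty":-0.1,"tz":5.4,"wx":0,"wy":0,"wz":0,"jaw":1},{"tx":0,"ty":-0.1,"tz":5.4,"wx":0,"wy":0,"wz":0,"jaw":1},{"tx":0,"ty":-0.1,"tz":5.4,"wx":0,"wy":0,"wz":0,"jaw":0.2},{"tx":0,"ty":-0.1,"tz":5.4,"wx":0,"wy":0,"wz":0,"jaw":0.2},{"tx":0,"ty":-0.1,"tz":5.4,"wx":0,"wy":0,"wz":0,"jaw":0.2},{"tx":0,"ty":-0.1,"tz":5.4,"wx":0,"wy":0,"wz":0,"jaw":0.2},{"tx":0,"ty":-0.1,"tz":5.4,"wx":0,"wy":0,"wz":0,"jaw":0.2},{"tx":0,"ty":-0.1,"tz":5.4,"wx":0,"wy":0,"wz":0,"jaw":0.2},{"tx":0,"ty":-0.1,"tz":5.4,"wx":0,"wy":0,"wz":0,"jaw":0.2},{"tx":0,"ty":-0.1,"tz":5.4,"wx":0,"wy":0,"wz":0,"jaw":0.2}]'
python3 - <<'E'
from cell import ctrl;from h import *
m=ctrl.camera_model("wrist")
np.savez("w9",im=(ctrl.camera("wrist")),**m)
cv2.imwrite("pics/w9.png",np.load("w9.npz")["im"][:,120:520,::-1])
E
```

```text
time_s: 12.45
position: [431.0, -318.5, 4.1]
ee_rot: [[-0.14, 0.99, 0.002], [0.99, 0.14, -0.001], [-0.001, 0.002, -1.0]]
ft_force: [0.0, -0.5, 6.2]
width: 31.5
```

View pics/w9.png

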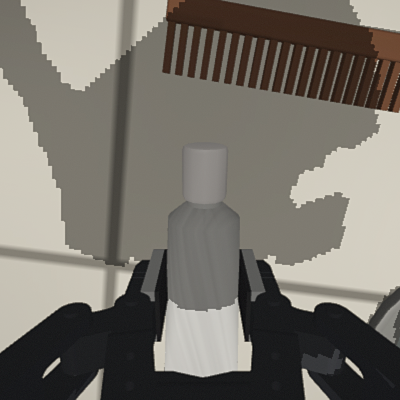

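```bash
python3 -m pendant '[{"tx":0,"ty":0,"tz":-0.5,"wx":0,"wy":0,"wz":0,"jaw":0.2},{"tx":0,"ty":0,"tz":-1.5,"wx":0,"wy":0,"wz":0,"jaw":0.2},{"tx":0,"ty":0,"tz":-3.5,"wx":0,"wy":0,"wz":0,"jaw":0.2},{"tx":0,"ty":0,"tz":-6,"wx":0,"wy":0,"wz":0,"jaw":0.2},{"tx":0,"ty":0,"tz":-9,"wx":0,"wy":0,"wz":0,"jaw":0.2},{"tx":0,"ty":0,"tz":-10,"wx":0,"wy":0,"wz":0,"jaw":0.2},{"tx":0,"ty":0,"tz":-10,"wx":0,"wy":0,"wz":0,"jaw":0.2}]'
python3 - <<'E'
from cell import ctrl;from h import *
m=ctrl.camera_model("wrist")
np.savez("w10",im=(ctrl.camera("wrist")),**m)
cv2.imwrite("pics/w10.png",np.load("w10.npz")["im"][:,120:520,::-1])
to(ctrl,596,300,100,0)
E
```

```text
time_s: 13.38
position: [430.9, -318.5, 104.5]
ee_rot: [[-0.14, 0.99, 0.003], [0.99, 0.14, -0.001], [-0.002, 0.003, -1.0]]
ft_force: [0.2, -0.1, -0.9]
width: 31.9
t 13.43 pos [ 430.5 -318.2  103.6] F [-0.5  0.7 -0.2] w 31.7 | t cm [58.89 25.05  0.37] w deg [0.09 0.02 8.05]
```

View pics/w10.png

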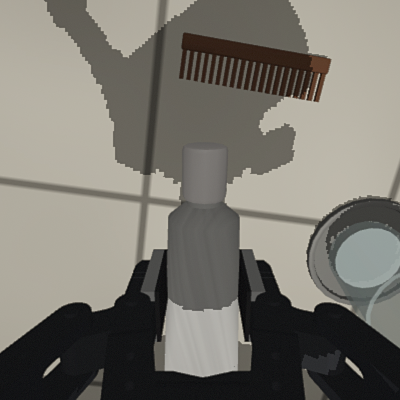

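```bash
python3 -m pendant '[{"tx":2,"ty":1,"tz":0,"wx":0,"wy":0,"wz":1,"jaw":0.2},{"tx":6,"ty":2.5,"tz":0,"wx":0,"wy":0,"wz":2,"jaw":0.2},{"tx":11,"ty":4.5,"tz":0,"wx":0,"wy":0,"wz":3,"jaw":0.2},{"tx":16,"ty":6.5,"tz":0,"wx":0,"wy":0,"wz":4,"jaw":0.2},{"tx":21,"ty":9,"tz":0,"wx":0,"wy":0,"wz":5,"jaw":0.2},{"tx":26,"ty":11,"tz":0,"wx":0,"wy":0,"wz":6,"jaw":0.2},{"tx":31,"ty":13,"tz":0,"wx":0,"wy":0,"wz":7,"jaw":0.2},{"tx":36,"ty":15,"tz":0,"wx":0,"wy":0,"wz":8,"jaw":0.2},{"tx":41,"ty":17.5,"tz":0,"wx":0,"wy":0,"wz":8,"jaw":0.2},{"tx":46,"ty":19.5,"tz":0,"wx":0,"wy":0,"wz":8,"jaw":0.2},{"tx":51,"ty":22,"tz":0,"wx":0,"wy":0,"wz":8,"jaw":0.2},{"tx":55,"ty":23.5,"tz":0,"wx":0,"wy":0,"wz":8,"jaw":0.2},{"tx":58,"ty":24.7,"tz":0.2,"wx":0,"wy":0,"wz":8,"jaw":0.2},{"tx":59,"ty":25,"tz":0.4,"wx":0,"wy":0,"wz":8,"jaw":0.2},{"tx":59,"ty":25,"tz":0.4,"wx":0,"wy":0,"wz":8,"jaw":0.2},{"tx":59,"ty":25,"tz":0.4,"wx":0,"wy":0,"wz":8,"jaw":0.2}]'
python3 - <<'E'
from cell import ctrl;from h import *
m=ctrl.camera_model("wrist")
np.savez("w11",im=(ctrl.camera("wrist")),**m)
cv2.imwrite("pics/w11.png",np.load("w11.npz")["im"][:,:,::-1])
to(ctrl,595.5,354,8,0)
E
```

```text
time_s: 15.42
position: [595.2, 299.7, 99.3]
ee_rot: [[0.0, 1.0, 0.001], [1.0, -0.0, -0.001], [-0.001, 0.001, -1.0]]
ft_force: [-0.1, 0.3, -0.3]
width: 32.0
t 15.47 pos [595.3 299.7  99.7] F [-0.5  0.2 -0.9] w 31.7 | t cm [5.44 0.   9.16] w deg [ 0.06  0.04 -0.02]
```

View pics/w11.png

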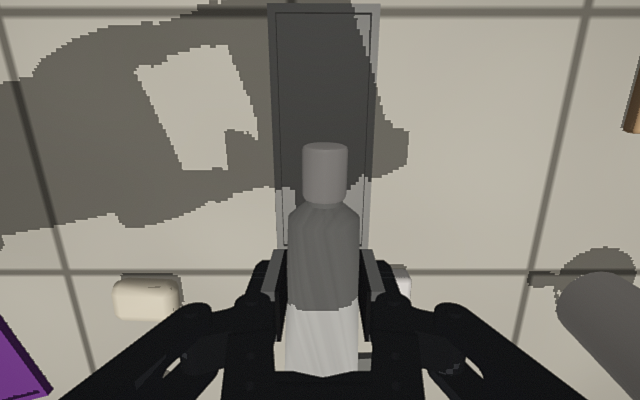

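Run:
```python
from h import *
m=np.load("w11.npz")
R=lambda q,z:ray(m,q,z).round(1)[:2]
print("tray",R((267,4),7),R((379,3),7),R((283,245),7),R((363,243),7))
print("cap tip",R((325,143),95.6+24),R((325,143),95.6+15),"neck",R((325,203),95.6+20), "sh",R((289,222),95.6+15),R((359,222),95.6+15))
```

```text
tray [561.6 430.4] [630.8 431. ] [565.4 266.1] [627.  267.7]
cap tip [596.5 362.1] [596.6 360.7] neck [596.6 337.6] sh [581.5 327.4] [611.1 327.4]
```

```bash
python3 -m pendant '[{"tx":2,"ty":0,"tz":0,"wx":0,"wy":0,"wz":0,"jaw":0.2},{"tx":4.5,"ty":0,"tz":0,"wx":0,"wy":0,"wz":0,"jaw":0.2},{"tx":5.4,"ty":0.1,"tz":1,"wx":0,"wy":0,"wz":0,"jaw":0.2},{"tx":5.4,"ty":0.1,"tz":3,"wx":0,"wy":0,"wz":0,"jaw":0.2},{"tx":5.4,"ty":0.1,"tz":5.5,"wx":0,"wy":0,"wz":0,"jaw":0.2},{"tx":5.4,"ty":0.1,"tz":7.5,"wx":0,"wy":0,"wz":0,"jaw":0.2},{"tx":5.4,"ty":0.1,"tz":8.5,"wx":0,"wy":0,"wz":0,"jaw":0.2},{"tx":5.4,"ty":0.1,"tz":9,"wx":0,"wy":0,"wz":0,"jaw":0.2},{"tx":5.4,"ty":0.1,"tz":9,"wx":0,"wy":0,"wz":0,"jaw":0.2},{"tx":5.4,"ty":0.1,"tz":9.1,"wx":0,"wy":0,"wz":0,"jaw":0.2},{"tx":5.4,"ty":0.1,"tz":9.1,"wx":0,"wy":0,"wz":0,"jaw":0.2}]'
python3 - <<'E'
from cell import ctrl;from h import *
m=ctrl.camera_model("wrist")
np.savez("w12",im=(ctrl.camera("wrist")),**m)
cv2.imwrite("pics/w12.png",np.load("w12.npz")["im"][:,120:520,::-1])
to(ctrl,596,354,7,0)
E
```

```text
time_s: 16.85
position: [596.7, 353.7, 9.2]
ee_rot: [[0.0, 1.0, 0.002], [1.0, -0.0, -0.0], [-0.0, 0.002, -1.0]]
ft_force: [-0.4, -0.3, -1.1]
width: 31.6
t 16.9 pos [596.7 353.7   9.1] F [ 0.4 -0.  -0.3] w 31.4 | t cm [ 0.03 -0.07  0.21] w deg [ 0.1   0.02 -0.02]
```

View pics/w12.png

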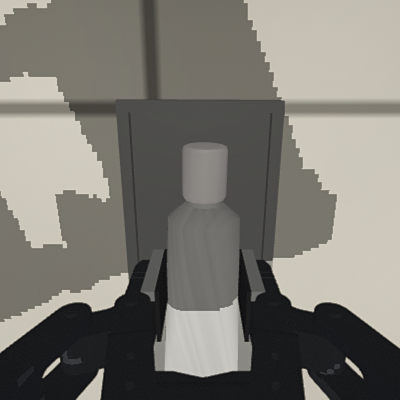

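The tube is centred in the tray, so I lower it in small steps.

```bash
python3 -m pendant '[{"tx":0,"ty":0,"tz":0.1,"wx":0,"wy":0,"wz":0,"jaw":0.2},{"tx":0,"ty":0,"tz":0.2,"wx":0,"wy":0,"wz":0,"jaw":0.2},{"tx":0,"ty":0,"tz":0.25,"wx":0,"wy":0,"wz":0,"jaw":0.2},{"tx":0,"ty":0,"tz":0.25,"wx":0,"wy":0,"wz":0,"jaw":0.2}]'
```

```text
time_s: 17.4
position: [596.8, 353.8, 7.1]
ee_rot: [[0.0, 1.0, 0.002], [1.0, -0.0, -0.0], [-0.0, 0.002, -1.0]]
ft_force: [-1.3, -1.1, 4.3]
width: 31.8
```

```bash
python3 -m pendant '[{"tx":0,"ty":0,"tz":0,"wx":0,"wy":0,"wz":0,"jaw":0.7},{"tx":0,"ty":0,"tz":0,"wx":0,"wy":0,"wz":0,"jaw":0.7},{"tx":0,"ty":0,"tz":0,"wx":0,"wy":0,"wz":0,"jaw":0.7},{"tx":0,"ty":0,"tz":0,"wx":0,"wy":0,"wz":0,"jaw":0.7},{"tx":0,"ty":0,"tz":-1,"wx":0,"wy":0,"wz":0,"jaw":0.7},{"tx":0,"ty":0,"tz":-3,"wx":0,"wy":0,"wz":0,"jaw":1},{"tx":0,"ty":0,"tz":-8,"wx":0,"wy":0,"wz":0,"jaw":1},{"tx":0,"ty":0,"tz":-14,"wx":0,"wy":0,"wz":0,"jaw":1},{"tx":0,"ty":0,"tz":-19,"wx":0,"wy":0,"wz":0,"jaw":1},{"tx":0,"ty":0,"tz":-19,"wx":0,"wy":0,"wz":0,"jaw":1},{"tx":0,"ty":0,"tz":-19,"wx":0,"wy":0,"wz":0,"jaw":1}]'
python3 - <<'E'
from cell import ctrl;from h import *
m=ctrl.camera_model("wrist")
np.savez("w13",im=(ctrl.camera("wrist")),**m)
cv2.imwrite("pics/w13.png",np.load("w13.npz")["im"][:,:,::-1])
to(ctrl,442.5,90,200,12)
E
```

```text
time_s: 18.77
position: [596.1, 353.7, 197.8]
ee_rot: [[0.0, 1.0, 0.003], [1.0, -0.0, -0.0], [-0.0, 0.003, -1.0]]
ft_force: [-0.4, -1.1, -0.4]
width: 85.1
t 18.82 pos [595.8 353.5 196.5] F [-0.5  0.1 -0.4] w 85.3 | t cm [-26.36 -15.32  -0.33] w deg [  0.03   0.06 -12.02]
```

View pics/w13.png

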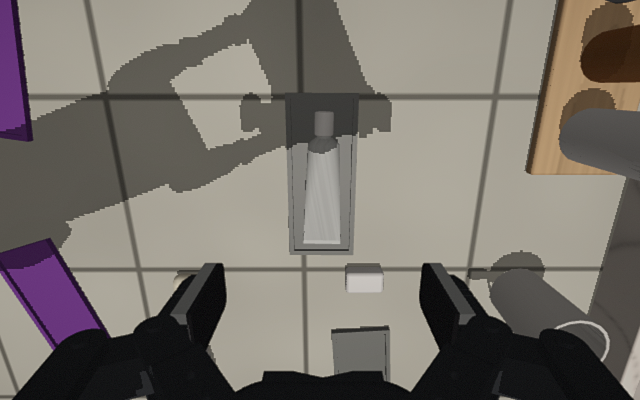

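The tube lies flat and inside tray_long. Brush next.

```bash
python3 -m pendant '[{"tx":-5,"ty":-3,"tz":0,"wx":0,"wy":0,"wz":-3,"jaw":1},{"tx":-10,"ty":-6,"tz":0,"wx":0,"wy":0,"wz":-6,"jaw":1},{"tx":-15,"ty":-9,"tz":0,"wx":0,"wy":0,"wz":-9,"jaw":1},{"tx":-20,"ty":-12,"tz":2,"wx":0,"wy":0,"wz":-12,"jaw":1},{"tx":-24,"ty":-14.5,"tz":4,"wx":0,"wy":0,"wz":-12,"jaw":1},{"tx":-26.3,"ty":-15.3,"tz":6,"wx":0,"wy":0,"wz":-12,"jaw":1},{"tx":-26.3,"ty":-15.3,"tz":8,"wx":0,"wy":0,"wz":-12,"jaw":1},{"tx":-26.3,"ty":-15.3,"tz":8,"wx":0,"wy":0,"wz":-12,"jaw":1},{"tx":-26.3,"ty":-15.3,"tz":8,"wx":0,"wy":0,"wz":-12,"jaw":1}]'
python3 - <<'E'
from cell import ctrl;from h import *
m=ctrl.camera_model("wrist")
im=ctrl.camera("wrist")
np.savez("w14",im=im,**m)
cv2.imwrite("pics/w14.png",np.load("w14.npz")["im"][:,:,::-1])
to(ctrl,442.5,90,5,12)
print(blobs(im,(230,60,420,260),lambda h,r:(h[...,1]>90),m,32))
E
```

```text
time_s: 19.95
position: [442.8, 90.7, 116.7]
ee_rot: [[-0.208, 0.978, 0.0], [0.978, 0.208, -0.001], [-0.001, -0.0, -1.0]]
ft_force: [0.5, -0.4, -0.1]
width: 85.5
t 20.0 pos [443.   90.8 117. ] F [-0.4 -0.1 -0.1] w 85.7 | t cm [-0.05 -0.07 11.2 ] w deg [0.04 0.06 0.01]
{'px': array([325. , 202.5]), 'c': array([445.2,  92.6]), 'size': array([39. , 86.3]), 'longdir_deg': 101.9, 'n': 321}
```

View pics/w14.png

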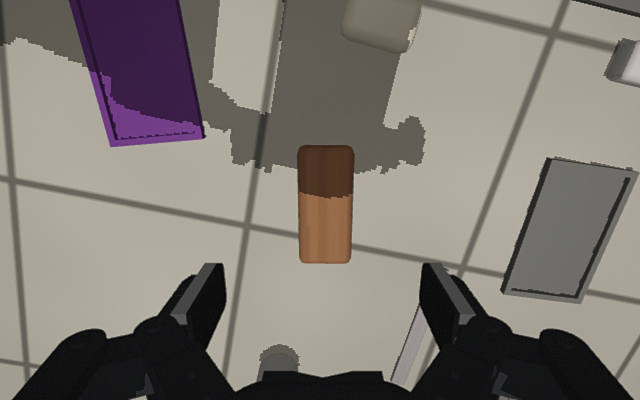

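```bash
python3 - <<'E'
from h import *
m=np.load("w14.npz")
p=np.array([ray(m,q,7)[:2] for q in((548,158),(638,170),(581,302),(502,292))]);print(p.round(1),p.mean(0))
E
python3 -m pendant '[{"tx":0.1,"ty":0.1,"tz":5,"wx":0,"wy":0,"wz":0,"jaw":1},{"tx":0.1,"ty":0.1,"tz":9,"wx":0,"wy":0,"wz":0,"jaw":1},{"tx":0.1,"ty":0.1,"tz":11.2,"wx":0,"wy":0,"wz":0,"jaw":1},{"tx":0.1,"ty":0.1,"tz":11.2,"wx":0,"wy":0,"wz":0,"jaw":1},{"tx":0.1,"ty":0.1,"tz":11.2,"wx":0,"wy":0,"wz":0,"jaw":0.3},{"tx":0.1,"ty":0.1,"tz":11.2,"wx":0,"wy":0,"wz":0,"jaw":0.3},{"tx":0.1,"ty":0.1,"tz":11.2,"wx":0,"wy":0,"wz":0,"jaw":0.3},{"tx":0.1,"ty":0.1,"tz":11.2,"wx":0,"wy":0,"wz":0,"jaw":0.3},{"tx":0.1,"ty":0.1,"tz":11.2,"wx":0,"wy":0,"wz":0,"jaw":0.3},{"tx":0.1,"ty":0.1,"tz":11.2,"wx":0,"wy":0,"wz":0,"jaw":0.3},{"tx":0.1,"ty":0.1,"tz":11.2,"wx":0,"wy":0,"wz":0,"jaw":0.3},{"tx":0.1,"ty":0.1,"tz":11.2,"wx":0,"wy":0,"wz":0,"jaw":0.3}]'
```

```text
[[605.2 156.4]
 [677.  162. ]
 [686.6  42.4]
 [614.7  37.7]] [645.88526099  99.64700138]
time_s: 21.5
position: [444.7, 92.0, 6.3]
ee_rot: [[-0.208, 0.978, 0.003], [0.978, 0.208, -0.001], [-0.001, 0.003, -1.0]]
ft_force: [-1.3, -0.3, 6.3]
width: 38.7
```

```bash
python3 -m pendant '[{"tx":0,"ty":0,"tz":-0.5,"wx":0,"wy":0,"wz":0,"jaw":0.3},{"tx":0,"ty":0,"tz":-1.5,"wx":0,"wy":0,"wz":0,"jaw":0.3},{"tx":0,"ty":0,"tz":-3.5,"wx":0,"wy":0,"wz":0,"jaw":0.3},{"tx":0,"ty":0,"tz":-6,"wx":0,"wy":0,"wz":0,"jaw":0.3},{"tx":0,"ty":0,"tz":-9,"wx":0,"wy":0,"wz":0,"jaw":0.3},{"tx":0,"ty":0,"tz":-10,"wx":0,"wy":0,"wz":0,"jaw":0.3},{"tx":0,"ty":0,"tz":-10,"wx":0,"wy":0,"wz":0,"jaw":0.3}]'
python3 - <<'E'
from cell import ctrl;from h import *
m=ctrl.camera_model("wrist")
im=ctrl.camera("wrist")
cv2.imwrite("pics/w15.png",im[:,:,::-1])
to(ctrl,645,45,105,4)
E
```

```text
time_s: 22.38
position: [444.6, 92.0, 106.7]
ee_rot: [[-0.208, 0.978, 0.005], [0.978, 0.208, -0.001], [-0.002, 0.004, -1.0]]
ft_force: [-0.2, -0.3, 0.4]
width: 39.1
t 22.43 pos [444.   92.  105.9] F [-1.8  0.2 -1.4] w 38.9 | t cm [-8.78 18.68  0.15] w deg [0.16 0.07 8.01]
```

View pics/w15.png

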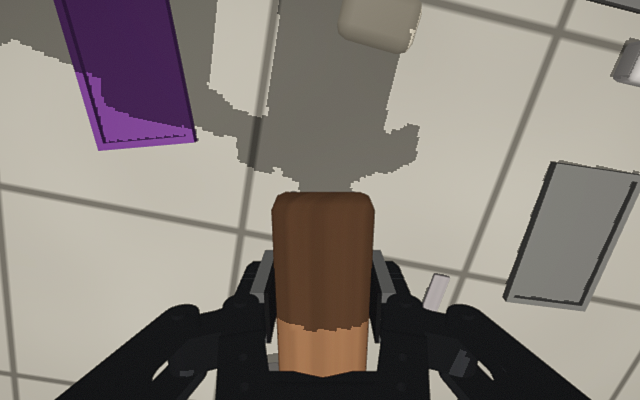

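Brush is held. I move to just short of tray_short so the tray shows ahead of it.

```bash
python3 -m pendant '[{"tx":-1,"ty":2,"tz":0,"wx":0,"wy":0,"wz":1,"jaw":0.3},{"tx":-3,"ty":6,"tz":0,"wx":0,"wy":0,"wz":3,"jaw":0.3},{"tx":-5,"ty":10.5,"tz":0,"wx":0,"wy":0,"wz":5,"jaw":0.3},{"tx":-7,"ty":15,"tz":0,"wx":0,"wy":0,"wz":7,"jaw":0.3},{"tx":-8.5,"ty":18,"tz":0,"wx":0,"wy":0,"wz":8,"jaw":0.3},{"tx":-8.8,"ty":18.7,"tz":0,"wx":0,"wy":0,"wz":8,"jaw":0.3},{"tx":-8.8,"ty":18.7,"tz":0,"wx":0,"wy":0,"wz":8,"jaw":0.3},{"tx":-8.8,"ty":18.7,"tz":0,"wx":0,"wy":0,"wz":8,"jaw":0.3}]'
python3 - <<'E'
from cell import ctrl;from h import *
m=ctrl.camera_model("wrist")
im=ctrl.camera("wrist");np.savez("w16",im=im,**m)
cv2.imwrite("pics/w16.png",im[:,:,::-1])
to(ctrl,645,99,9,3)
E
```

```text
time_s: 23.42
position: [644.0, 45.3, 106.1]
ee_rot: [[-0.07, 0.998, 0.001], [0.998, 0.07, -0.001], [-0.001, 0.001, -1.0]]
ft_force: [0.7, -0.2, -0.4]
width: 39.1
t 23.48 pos [644.2  45.3 106.4] F [ 0.3 -0.2 -1. ] w 39.3 | t cm [5.36 0.45 9.74] w deg [0.1  0.05 1.05]
```

View pics/w16.png

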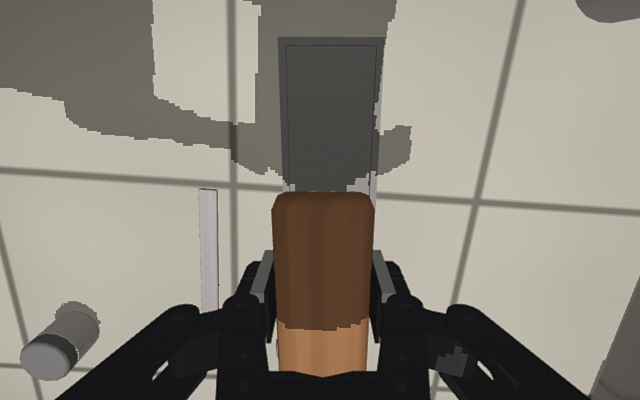

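Run:
```python
from h import *
m=np.load("w16.npz")
R=lambda q,z:ray(m,q,z).round(1)[:2]
print(R((278,38),7),R((384,38),7),R((283,190),7),R((373,200),7))
z=106.4-6.3+32
print("brush front",R((275,205),z),R((374,205),z),R((323,192),z-3))
```

```text
[607.9 155.4] [677.1 160.3] [614.7  51.8] [683.   48.7]
brush front [624.1  84.4] [660.6  87. ] [641.5  89.8]
```

```bash
python3 -m pendant '[{"tx":2,"ty":0.2,"tz":0,"wx":0,"wy":0,"wz":0,"jaw":0.3},{"tx":4.5,"ty":0.4,"tz":0,"wx":0,"wy":0,"wz":0.5,"jaw":0.3},{"tx":5.3,"ty":0.5,"tz":1,"wx":0,"wy":0,"wz":0.5,"jaw":0.3},{"tx":5.3,"ty":0.5,"tz":3,"wx":0,"wy":0,"wz":0.5,"jaw":0.3},{"tx":5.3,"ty":0.5,"tz":5.5,"wx":0,"wy":0,"wz":0.5,"jaw":0.3},{"tx":5.3,"ty":0.5,"tz":7.5,"wx":0,"wy":0,"wz":0.5,"jaw":0.3},{"tx":5.3,"ty":0.5,"tz":9,"wx":0,"wy":0,"wz":0.5,"jaw":0.3},{"tx":5.3,"ty":0.5,"tz":9.4,"wx":0,"wy":0,"wz":0.5,"jaw":0.3},{"tx":5.3,"ty":0.5,"tz":9.5,"wx":0,"wy":0,"wz":0.5,"jaw":0.3},{"tx":5.3,"ty":0.5,"tz":9.5,"wx":0,"wy":0,"wz":0.5,"jaw":0.3}]'
python3 - <<'E'
from cell import ctrl;from h import *
m=ctrl.camera_model("wrist")
im=ctrl.camera("wrist");np.savez("w17",im=im,**m)
cv2.imwrite("pics/w17.png",im[:,120:520,::-1])
to(ctrl,645.5,98.7,9.3,3.5)
E
```

```text
time_s: 24.72
position: [646.1, 98.5, 12.1]
ee_rot: [[-0.062, 0.998, 0.003], [0.998, 0.062, -0.001], [-0.001, 0.003, -1.0]]
ft_force: [-0.2, -0.7, -0.4]
width: 39.2
t 24.77 pos [646.1  98.5  12.2] F [ 0.5  0.1 -1. ] w 39.3 | t cm [ 0.03 -0.06  0.29] w deg [0.18 0.05 0.04]
```

View pics/w17.png

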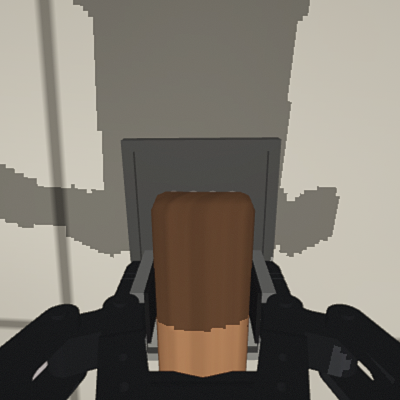

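```bash
python3 -m pendant '[{"tx":0,"ty":0,"tz":0.1,"wx":0,"wy":0,"wz":0,"jaw":0.3},{"tx":0,"ty":0,"tz":0.2,"wx":0,"wy":0,"wz":0,"jaw":0.3},{"tx":0,"ty":0,"tz":0.3,"wx":0,"wy":0,"wz":0,"jaw":0.3},{"tx":0,"ty":0,"tz":0.35,"wx":0,"wy":0,"wz":0,"jaw":0.3},{"tx":0,"ty":0,"tz":0.35,"wx":0,"wy":0,"wz":0,"jaw":0.3}]'
```

```text
time_s: 25.4
position: [646.2, 98.5, 9.3]
ee_rot: [[-0.062, 0.998, 0.003], [0.998, 0.062, -0.001], [-0.001, 0.003, -1.0]]
ft_force: [-2.0, -0.4, 6.4]
width: 39.1
```

```bash
python3 -m pendant '[{"tx":0,"ty":0,"tz":0,"wx":0,"wy":0,"wz":0,"jaw":0.75},{"tx":0,"ty":0,"tz":0,"wx":0,"wy":0,"wz":0,"jaw":0.75},{"tx":0,"ty":0,"tz":0,"wx":0,"wy":0,"wz":0,"jaw":0.75},{"tx":0,"ty":0,"tz":0,"wx":0,"wy":0,"wz":0,"jaw":0.75},{"tx":0,"ty":0,"tz":-1,"wx":0,"wy":0,"wz":0,"jaw":0.75},{"tx":0,"ty":0,"tz":-3,"wx":0,"wy":0,"wz":0,"jaw":1},{"tx":0,"ty":0,"tz":-8,"wx":0,"wy":0,"wz":0,"jaw":1},{"tx":0,"ty":0,"tz":-14,"wx":0,"wy":0,"wz":0,"jaw":1},{"tx":0,"ty":0,"tz":-19,"wx":0,"wy":0,"wz":0,"jaw":1},{"tx":0,"ty":0,"tz":-19,"wx":0,"wy":0,"wz":0,"jaw":1},{"tx":0,"ty":0,"tz":-19,"wx":0,"wy":0,"wz":0,"jaw":1}]'
python3 - <<'E'
from cell import ctrl;from h import *
m=ctrl.camera_model("wrist")
np.savez("w18",im=(ctrl.camera("wrist")),**m)
cv2.imwrite("pics/w18.png",np.load("w18.npz")["im"][:,:,::-1])
to(ctrl,436,-87,130,0)
E
```

```text
time_s: 26.78
position: [645.1, 98.6, 199.2]
ee_rot: [[-0.062, 0.998, 0.003], [0.998, 0.062, -0.001], [-0.001, 0.003, -1.0]]
ft_force: [0.8, 0.2, -0.5]
width: 85.3
t 26.82 pos [644.7  98.6 198.2] F [-0.3  0.4  0.3] w 85.2 | t cm [-17.23 -21.99   6.81] w deg [0.06 0.04 3.54]
```

View pics/w18.png

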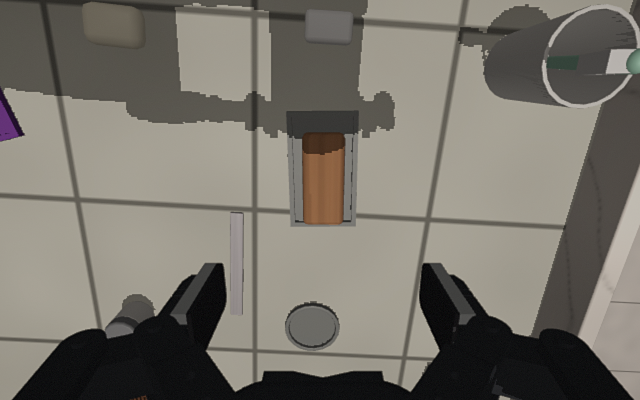

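Run:
```python
from h import *
m=np.load("w18.npz")
R=lambda q,z:ray(m,q,z).round(1)[:2]
print("brush",R((323,132),33),R((323,223),35),(R((323,132),33)+R((323,223),35))/2)
t=[R(q,7) for q in((286,111),(359,111),(356,226),(291,226))];print("tray",t,np.mean(t,0))
d=[R(q,7) for q in((286,326),(340,326),(312,302),(312,350))];print("dish_small",d,np.mean(d,0))
print("pot top?",R((122,328),42))
```

```text
brush [644.3 141.9] [649.8  53.8] [647.05  97.85]
tray [array([607.8, 156.5]), array([678.1, 160.8]), array([686.3,  41. ]), array([616.5,  36.8])] [647.175  98.775]
dish_small [array([614.8, -92.7]), array([679.2, -88.9]), array([644. , -57.3]), array([ 647.6, -126.2])] [646.4   -91.275]
pot top? [442.5 -77. ]
```

Brush is within about 1 mm of the tray centre. Now the pot.

```bash
python3 -m pendant '[{"tx":-4,"ty":-5,"tz":1,"wx":0,"wy":0,"wz":3.5,"jaw":1},{"tx":-8,"ty":-10,"tz":2,"wx":0,"wy":0,"wz":3.5,"jaw":1},{"tx":-12,"ty":-15,"tz":3,"wx":0,"wy":0,"wz":3.5,"jaw":1},{"tx":-15.5,"ty":-19.5,"tz":5,"wx":0,"wy":0,"wz":3.5,"jaw":1},{"tx":-17.2,"ty":-22,"tz":6.8,"wx":0,"wy":0,"wz":3.5,"jaw":1},{"tx":-17.2,"ty":-22,"tz":6.8,"wx":0,"wy":0,"wz":3.5,"jaw":1},{"tx":-17.2,"ty":-22,"tz":6.8,"wx":0,"wy":0,"wz":3.5,"jaw":1}]'
python3 - <<'E'
from cell import ctrl;from h import *
m=ctrl.camera_model("wrist")
np.savez("w19",im=(ctrl.camera("wrist")),**m)
cv2.imwrite("pics/w19.png",np.load("w19.npz")["im"][:,:,::-1])
to(ctrl,436,-87,10,0)
E
```

```text
time_s: 27.7
position: [436.3, -86.6, 129.8]
ee_rot: [[-0.0, 1.0, 0.001], [1.0, 0.0, -0.0], [-0.0, 0.001, -1.0]]
ft_force: [0.9, 0.3, -0.3]
width: 85.3
t 27.75 pos [436.7 -86.5 130.1] F [0.1 0.3 0.1] w 85.7 | t cm [-0.04 -0.09 12.01] w deg [0.09 0.04 0.07]
```

View pics/w19.png

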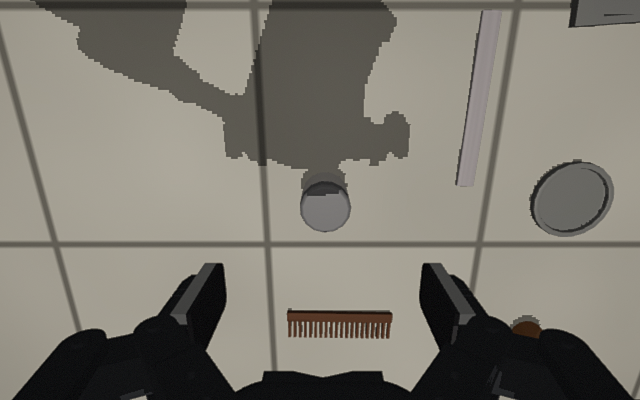

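Run:
```python
from h import *
m=np.load("w19.npz")
R=lambda q,z:ray(m,q,z).round(1)[:2]
print("pot",R((325.5,206.5),42),R((300,206),42),R((351,206),42),R((325,232),42),R((325,181),42))
print("dish",R((529,203),7),R((614,195),7),R((574,161),7),R((568,238),7))
```

```text
pot [439.2 -87.1] [420.6 -86.7] [457.7 -86.8] [ 438.9 -107.3] [438.8 -68. ]
dish [609.6 -96.6] [678.9 -89.6] [639. -61.] [ 649.6 -128.6]
```

```bash
python3 -m pendant '[{"tx":-0.1,"ty":0.2,"tz":5,"wx":0,"wy":0,"wz":0,"jaw":1},{"tx":-0.1,"ty":0.2,"tz":9.5,"wx":0,"wy":0,"wz":0,"jaw":1},{"tx":-0.1,"ty":0.2,"tz":12,"wx":0,"wy":0,"wz":0,"jaw":1},{"tx":-0.1,"ty":0.2,"tz":12,"wx":0,"wy":0,"wz":0,"jaw":1},{"tx":-0.1,"ty":0.2,"tz":12,"wx":0,"wy":0,"wz":0,"jaw":0.3},{"tx":-0.1,"ty":0.2,"tz":12,"wx":0,"wy":0,"wz":0,"jaw":0.3},{"tx":-0.1,"ty":0.2,"tz":12,"wx":0,"wy":0,"wz":0,"jaw":0.3},{"tx":-0.1,"ty":0.2,"tz":12,"wx":0,"wy":0,"wz":0,"jaw":0.3},{"tx":-0.1,"ty":0.2,"tz":12,"wx":0,"wy":0,"wz":0,"jaw":0.3},{"tx":-0.1,"ty":0.2,"tz":12,"wx":0,"wy":0,"wz":0,"jaw":0.3},{"tx":-0.1,"ty":0.2,"tz":12,"wx":0,"wy":0,"wz":0,"jaw":0.3}]'
```

```text
time_s: 29.12
position: [439.6, -87.7, 11.4]
ee_rot: [[-0.001, 1.0, 0.004], [1.0, 0.001, -0.001], [-0.001, 0.004, -1.0]]
ft_force: [-1.5, 1.6, 9.1]
width: 36.6
```

```bash
python3 -m pendant '[{"tx":0,"ty":0,"tz":-0.5,"wx":0,"wy":0,"wz":0,"jaw":0.3},{"tx":0,"ty":0,"tz":-1.5,"wx":0,"wy":0,"wz":0,"jaw":0.3},{"tx":0,"ty":0,"tz":-3.5,"wx":0,"wy":0,"wz":0,"jaw":0.3},{"tx":0,"ty":0,"tz":-6,"wx":0,"wy":0,"wz":0,"jaw":0.3},{"tx":0,"ty":0,"tz":-9,"wx":0,"wy":0,"wz":0,"jaw":0.3},{"tx":0,"ty":0,"tz":-9.5,"wx":0,"wy":0,"wz":0,"jaw":0.3},{"tx":0,"ty":0,"tz":-9.5,"wx":0,"wy":0,"wz":0,"jaw":0.3}]'
python3 - <<'E'
from cell import ctrl;from h import *
im=ctrl.camera("wrist")
cv2.imwrite("pics/w20.png",im[:,:,::-1])
to(ctrl,644,-140,105,0)
E
```

```text
time_s: 30.0
position: [439.2, -87.6, 106.5]
ee_rot: [[-0.001, 1.0, 0.004], [1.0, 0.001, -0.002], [-0.002, 0.004, -1.0]]
ft_force: [-0.3, 0.1, -1.2]
width: 36.3
t 30.05 pos [438.8 -87.4 105.9] F [ 0.6  0.9 -1.3] w 36.6 | t cm [-5.28 20.51  0.16] w deg [0.17 0.06 0.06]
```

View pics/w20.png

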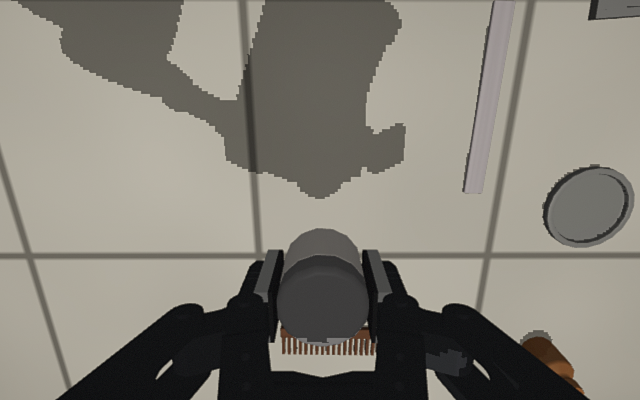

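```bash
python3 -m pendant '[{"tx":-0.5,"ty":2,"tz":0,"wx":0,"wy":0,"wz":0,"jaw":0.3},{"tx":-1.5,"ty":6,"tz":0,"wx":0,"wy":0,"wz":0,"jaw":0.3},{"tx":-3,"ty":11,"tz":0,"wx":0,"wy":0,"wz":0,"jaw":0.3},{"tx":-4,"ty":16,"tz":0,"wx":0,"wy":0,"wz":0,"jaw":0.3},{"tx":-5,"ty":19.5,"tz":0,"wx":0,"wy":0,"wz":0,"jaw":0.3},{"tx":-5.2,"ty":20.5,"tz":0.1,"wx":0,"wy":0,"wz":0,"jaw":0.3},{"tx":-5.2,"ty":20.5,"tz":0.1,"wx":0,"wy":0,"wz":0,"jaw":0.3},{"tx":-5.2,"ty":20.5,"tz":0.1,"wx":0,"wy":0,"wz":0,"jaw":0.3}]'
python3 - <<'E'
from cell import ctrl;from h import *
m=ctrl.camera_model("wrist")
im=ctrl.camera("wrist");np.savez("w21",im=im,**m)
cv2.imwrite("pics/w21.png",im[:,:,::-1])
to(ctrl,644,-94,15,0)
E
```

```text
time_s: 31.05
position: [642.5, -138.8, 105.1]
ee_rot: [[-0.001, 1.0, 0.001], [1.0, 0.001, -0.0], [-0.0, 0.001, -1.0]]
ft_force: [-0.7, 0.1, 0.1]
width: 36.7
t 31.1 pos [ 642.7 -138.9  105.5] F [-0.  -0.5  0.2] w 36.3 | t cm [4.49 0.11 9.05] w deg [0.1  0.04 0.06]
```

View pics/w21.png

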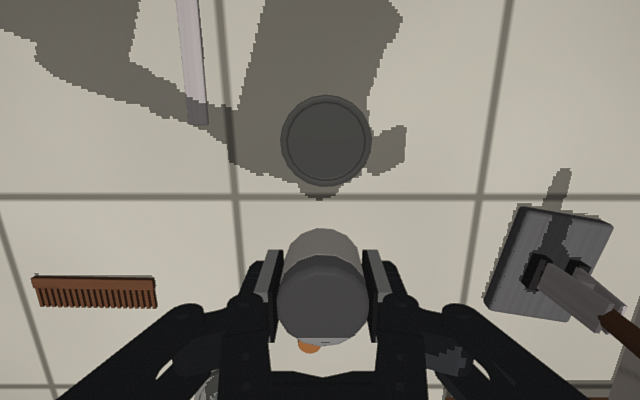

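Run:
```python
from h import *
m=np.load("w21.npz")
R=lambda q,z:ray(m,q,z).round(1)[:2]
print("dish",R((281,140),7),R((371,140),7),R((326,95),7),R((326,186),7))
z=105.5-11.4
print("pot top",R((323,300),z+42),R((277,300),z+42),R((369,300),z+42),"near edge",R((323,345),z+42),"far base", R((323,229),z))
```

```text
dish [613.7 -92.7] [677.9 -92.6] [645.7 -62. ] [ 645.9 -126.8]
pot top [ 643.1 -135.9] [ 625.2 -135.9] [ 661.1 -135.9] near edge [ 643.2 -157.4] far base [ 643.3 -123.9]
```

```bash
python3 -m pendant '[{"tx":2,"ty":0.1,"tz":0,"wx":0,"wy":0,"wz":0,"jaw":0.3},{"tx":4,"ty":0.2,"tz":0,"wx":0,"wy":0,"wz":0,"jaw":0.3},{"tx":4.4,"ty":0.2,"tz":1,"wx":0,"wy":0,"wz":0,"jaw":0.3},{"tx":4.4,"ty":0.2,"tz":3,"wx":0,"wy":0,"wz":0,"jaw":0.3},{"tx":4.4,"ty":0.2,"tz":5.5,"wx":0,"wy":0,"wz":0,"jaw":0.3},{"tx":4.4,"ty":0.2,"tz":7.3,"wx":0,"wy":0,"wz":0,"jaw":0.3},{"tx":4.4,"ty":0.2,"tz":8.6,"wx":0,"wy":0,"wz":0,"jaw":0.3},{"tx":4.4,"ty":0.2,"tz":8.8,"wx":0,"wy":0,"wz":0,"jaw":0.3},{"tx":4.4,"ty":0.2,"tz":8.8,"wx":0,"wy":0,"wz":0,"jaw":0.3},{"tx":4.4,"ty":0.2,"tz":8.8,"wx":0,"wy":0,"wz":0,"jaw":0.3}]'
python3 - <<'E'
from cell import ctrl;from h import *
im=ctrl.camera("wrist")
cv2.imwrite("pics/w22.png",im[:,120:520,::-1])
to(ctrl,645,-94.4,14.4,0)
E
```

```text
time_s: 32.35
position: [645.4, -95.1, 18.4]
ee_rot: [[-0.001, 1.0, 0.003], [1.0, 0.001, -0.001], [-0.001, 0.003, -1.0]]
ft_force: [-0.2, -0.6, 0.1]
width: 36.4
t 32.4 pos [645.4 -95.1  18.4] F [-0.2  0.3 -0.4] w 36.4 | t cm [ 0.07 -0.04  0.4 ] w deg [0.19 0.06 0.06]
```

View pics/w22.png

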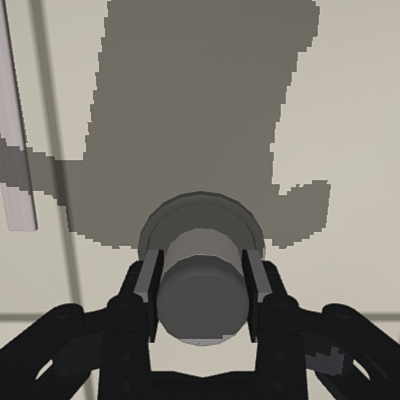

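```bash
python3 -m pendant '[{"tx":0,"ty":0,"tz":0.2,"wx":0,"wy":0,"wz":0,"jaw":0.3},{"tx":0,"ty":0,"tz":0.3,"wx":0,"wy":0,"wz":0,"jaw":0.3},{"tx":0,"ty":0,"tz":0.4,"wx":0,"wy":0,"wz":0,"jaw":0.3},{"tx":0,"ty":0,"tz":0.45,"wx":0,"wy":0,"wz":0,"jaw":0.3},{"tx":0,"ty":0,"tz":0.45,"wx":0,"wy":0,"wz":0,"jaw":0.3}]'
```

```text
time_s: 33.02
position: [645.4, -95.1, 14.5]
ee_rot: [[-0.001, 1.0, 0.003], [1.0, 0.001, -0.001], [-0.001, 0.003, -1.0]]
ft_force: [-2.0, 0.1, 4.8]
width: 36.0
```

Contact is at the expected height (14.4 expected). Release, rise, then move back so everything can be checked from the top and scene cameras.

```bash
python3 -m pendant '[{"tx":0,"ty":0,"tz":0,"wx":0,"wy":0,"wz":0,"jaw":0.75},{"tx":0,"ty":0,"tz":0,"wx":0,"wy":0,"wz":0,"jaw":0.75},{"tx":0,"ty":0,"tz":0,"wx":0,"wy":0,"wz":0,"jaw":0.75},{"tx":0,"ty":0,"tz":0,"wx":0,"wy":0,"wz":0,"jaw":0.75},{"tx":0,"ty":0,"tz":-1,"wx":0,"wy":0,"wz":0,"jaw":0.75},{"tx":0,"ty":0,"tz":-3,"wx":0,"wy":0,"wz":0,"jaw":1},{"tx":0,"ty":0,"tz":-8,"wx":0,"wy":0,"wz":0,"jaw":1},{"tx":0,"ty":0,"tz":-14,"wx":0,"wy":0,"wz":0,"jaw":1},{"tx":0,"ty":0,"tz":-18,"wx":0,"wy":0,"wz":0,"jaw":1},{"tx":0,"ty":0,"tz":-18,"wx":0,"wy":0,"wz":0,"jaw":1},{"tx":0,"ty":0,"tz":-18,"wx":0,"wy":0,"wz":0,"jaw":1}]'
python3 - <<'E'
from cell import ctrl;from h import *
m=ctrl.camera_model("wrist")
im=ctrl.camera("wrist");np.savez("w23",im=im,**m)
cv2.imwrite("pics/w23.png",im[:,:,::-1])
E
python3 -m pendant '[{"tx":0,"ty":-5,"tz":0,"wx":0,"wy":0,"wz":0,"jaw":1},{"tx":0,"ty":-10,"tz":0,"wx":0,"wy":0,"wz":0,"jaw":1},{"tx":0,"ty":-15,"tz":0,"wx":0,"wy":0,"wz":0,"jaw":1},{"tx":0,"ty":-20,"tz":0,"wx":0,"wy":0,"wz":0,"jaw":1},{"tx":0,"ty":-25,"tz":0,"wx":0,"wy":0,"wz":0,"jaw":1},{"tx":0,"ty":-25,"tz":0,"wx":0,"wy":0,"wz":0,"jaw":1},{"tx":0,"ty":-25,"tz":0,"wx":0,"wy":0,"wz":0,"jaw":1},{"tx":0,"ty":-25,"tz":0,"wx":0,"wy":0,"wz":0,"jaw":1}]'
python3 - <<'E'
from cell import ctrl;from h import *
a=ctrl.camera("top");s=ctrl.camera("scene");np.save("topf.npy",a)
f=lambda x,w:cv2.convertScaleAbs(cv2.resize(x[:,:,::-1],w,interpolation=cv2.INTER_CUBIC),alpha=1.5)
cv2.imwrite("pics/topf.png",f(a[125:275,160:480],(800,375)))
cv2.imwrite("pics/scenef.png",f(s[110:330,130:480],(800,503)))
E
```

```text
time_s: 34.4
position: [644.3, -94.8, 194.2]
ee_rot: [[-0.001, 1.0, 0.003], [1.0, 0.001, -0.001], [-0.001, 0.003, -1.0]]
ft_force: [0.5, 0.1, -0.9]
width: 85.6
time_s: 35.45
position: [394.9, -95.1, 192.8]
ee_rot: [[-0.001, 1.0, 0.001], [1.0, 0.001, -0.0], [-0.0, 0.001, -1.0]]
ft_force: [0.8, -0.8, 0.7]
width: 85.4
```

View pics/w23.png

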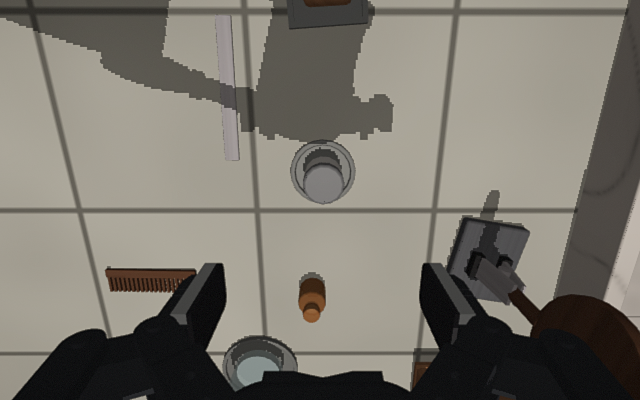

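View pics/topf.png

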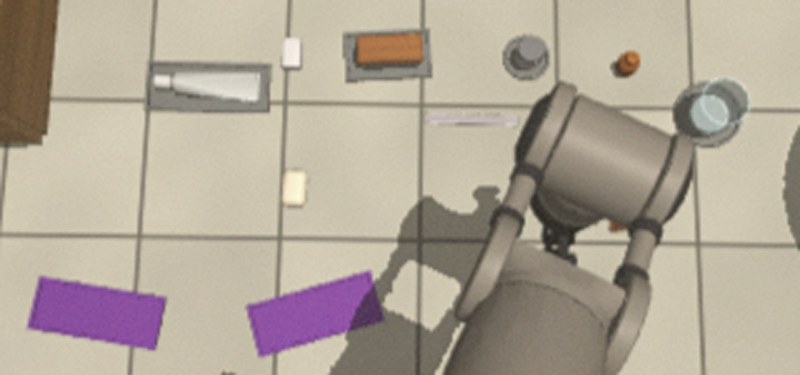

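View pics/scenef.png

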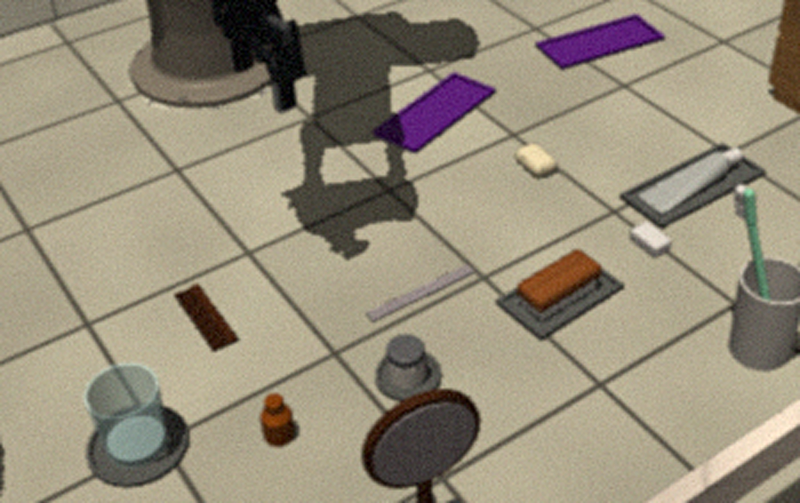

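All four are in their dishes, upright or flat, and the bottle and soap are unmoved. One last numeric check before handing in.

Run:
```python
from h import *
from cell import ctrl
m=np.load("w23.npz");R=lambda q,z:ray(m,q,z).round(1)[:2]
print("pot top",R((323,184),45),"dish",np.mean([R(q,7) for q in((290,172),(355,172),(322,140),(322,205))],0))
im=np.load("topf.npy");t=ctrl.camera_model("top")
print('brush',blobs(im,(298,130,335,160),lambda h,r:(h[...,1]>90),t,35))
print('soap',blobs(im,(270,190,286,210),lambda h,r:(h[...,2]>135),t,20))
print('vial',blobs(im,(402,142,418,158),lambda h,r:(h[...,1]>100),t,25))
print('tube',blobs(im,(217,147,271,173),lambda h,r:(h[...,2]>106),t,13))
s=ctrl.get_state();print(s["time_s"],s["joint_velocities"])
```

```text
pot top [646.  -95.7] dish [645.475 -94.625]
brush {'px': array([315.6, 144. ]), 'c': array([643.7,  97.7]), 'size': array([42.6, 88.5]), 'longdir_deg': 91.0, 'n': 69}
soap {'px': array([277.6, 199.3]), 'c': array([452.9, 219.5]), 'size': array([30.1, 44.1]), 'longdir_deg': 0.9, 'n': 37}
vial {'px': array([410.8, 150.2]), 'c': array([ 631.3, -231.4]), 'size': array([28.2, 28.6]), 'longdir_deg': 1.0, 'n': 23}
tube {'px': array([243.5, 158.2]), 'c': array([591.1, 347. ]), 'size': array([ 39. , 144.3]), 'longdir_deg': 91.0, 'n': 95}
35.55 [-1.70694880e-03 -3.53202019e-03  6.47580557e-03  1.38560719e-05
  2.94796197e-03  3.79721759e-05]
```

```bash
python3 -c "
from cell import ctrl
print(ctrl.hand_in())"
```

```text
the job is handed in; nothing more can be done
None
```

All four things are in their dishes, and I handed the job in at about 36 s of the 112 s allowed. The hand-in gives no verdict.

I set the tumbler in the large dish, the tube in the grey long tray, the brush in the short tray and the pot in the small dish. I lowered each one until I felt 4–8 N of contact, then opened the fingers and backed away.

My last measurements from the pictures:

| Thing | Measured distance from dish centre | Allowed |
|---|---|---|
| Tumbler | about 3–5 mm | 14 mm |
| Pot | about 1 mm | 12.5 mm |
| Brush | about 1 mm | 16 mm |
| Tube | about 2 mm | 18.5 mm |

- **Standing and lying flat:** the scene view shows the tumbler and pot upright, and the brush and tube lying flat along their trays. I judged this by eye, not as a measured tilt.
- **Bottle and soap:** they are where they were, within about 2 mm, which is as fine as the top view measures.
- **Disagreements:** the wrist and top cameras differed by up to about 4 mm on dish positions. They also differed by about 3° on the short tray's angle. Both are well inside the limits.
- **Problems:** my first move command was refused for missing fields; nothing moved, and no other check failed.

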